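# Strip and sort the edge bander's taper-shank rollers

### The job

Strip the edge bander's roller head: draw the keeper bar back off the flanges, break each stuck roller's taper free with a twist and pull it out. Lay every roller, including any already lying on the bench, down inside a tray sorted by length - short ones in the narrow tray, long ones in the wide tray, none standing or sticking out over the sides - then push the keeper bar fully home again and leave everything else on the bench where it is.

Things in the scene. Friction and masses are not known exactly. Their poses are not given: they have to be found in the camera images.
- short1: SHORT taper-shank roller. Origin: axis, flange underside; z towards the orange roller. Along z (mm): tang bar 30 x 7 (along x) -39..-31, neck d14 to -22, taper d25-32 to 0, hex flange 52 across flats (flats at +-x) 0..8, roller d36 8..46; ~0.16 kg. If present, stuck upright in a socket, x along head x; turn >= 40 deg either way (0.95 rad is sure), then lift 45 mm.
- short1_end (a point): centre of the free flat end of the orange roller of short1 (body z = 46 mm)
- short2: SHORT taper-shank roller. Origin: axis, flange underside; z towards the orange roller. Along z (mm): tang bar 30 x 7 (along x) -39..-31, neck d14 to -22, taper d25-32 to 0, hex flange 52 across flats (flats at +-x) 0..8, roller d36 8..46; ~0.16 kg. If present, stuck upright in a socket, x along head x; turn >= 40 deg either way (0.95 rad is sure), then lift 45 mm.
- short2_end (a point): centre of the free flat end of the orange roller of short2 (body z = 46 mm)
- short3: SHORT taper-shank roller. Origin: axis, flange underside; z towards the orange roller. Along z (mm): tang bar 30 x 7 (along x) -39..-31, neck d14 to -22, taper d25-32 to 0, hex flange 52 across flats (flats at +-x) 0..8, roller d36 8..46; ~0.16 kg. If present, lies loose on the bench before the head on a flange flat and the roller's rim, axis ~25 mm up.
- short3_end (a point): centre of the free flat end of the orange roller of short3 (body z = 46 mm)
- long1: LONG taper-shank roller. Origin: axis, flange underside; z towards the orange roller. Along z (mm): tang bar 30 x 7 (along x) -39..-31, neck d14 to -22, taper d25-32 to 0, hex flange 52 across flats (flats at +-x) 0..8, roller d36 8..66; ~0.2 kg. If present, stuck upright in a socket, x along head x; turn >= 40 deg either way (0.95 rad is sure), then lift 45 mm.
- long1_end (a point): centre of the free flat end of the orange roller of long1 (body z = 66 mm)
- long2: LONG taper-shank roller. Origin: axis, flange underside; z towards the orange roller. Along z (mm): tang bar 30 x 7 (along x) -39..-31, neck d14 to -22, taper d25-32 to 0, hex flange 52 across flats (flats at +-x) 0..8, roller d36 8..66; ~0.2 kg. If present, stuck upright in a socket, x along head x; turn >= 40 deg either way (0.95 rad is sure), then lift 45 mm.
- long2_end (a point): centre of the free flat end of the orange roller of long2 (body z = 66 mm)
- long3: LONG taper-shank roller. Origin: axis, flange underside; z towards the orange roller. Along z (mm): tang bar 30 x 7 (along x) -39..-31, neck d14 to -22, taper d25-32 to 0, hex flange 52 across flats (flats at +-x) 0..8, roller d36 8..66; ~0.2 kg. If present, lies loose on the bench before the head on a flange flat and the roller's rim, axis ~25 mm up.
- long3_end (a point): centre of the free flat end of the orange roller of long3 (body z = 66 mm)
- head: fixed grey block, x -43..87, y +-160 mm, top 62 mm up; sockets d36 at x 0, y -120, -40, 40, 120, some empty. Origin on the bench under mid-row; x towards keeper, y along row. Seated roller: flange on the top; a straight pull fails (1.5 mm play). It turns stiffly (0.22 N m, friction, stops at 1.15 rad either way); past 40 deg it lifts freely if kept turned. Grip the orange part
- keeper (a joint): flat aluminium bar along the row, over the flanges' +x edges, holding them down; slide in m: 0 = home, 0.025 = fully drawn back along head +x; flanges are clear from 0.015. Stays where left, about 3 N. Bar's top 77.5 mm above the bench
- keeper_grip (a point): grip point on the keeper's upright yellow block, 104 mm above the bench; block 14 mm along head x, 18 mm along head y, from the bar (77.5 mm) up to 115.5 mm; moves with the keeper; at home at head x = 50 mm, y = 0
- tray_narrow: fixed open grey tray, the narrow one of two, 225 x 108 x 40 mm outside, walls and floor 5 mm, inner width 98 mm; origin at the centre of its underside, x along its length (215 mm inside), y across, z up. For the short rollers: room for three side by side, each lying across the tray (axis along y)
- tray_wide: fixed open grey tray, the wide one of two, 225 x 140 x 40 mm outside, walls and floor 5 mm, inner width 130 mm; origin at the centre of its underside, x along its length (215 mm inside), y across, z up. For the long rollers: room for three side by side, each lying across the tray (axis along y)
- spanner: bystander, not to be disturbed: spanner; origin at its underside (tools: on the tool)
- cleaner: bystander, not to be disturbed: white bottle d 60 x 170 mm; origin at its underside (tools: on the tool)
- tape_roll: bystander, not to be disturbed: roll of edge tape d 110 x 23 mm; origin at its underside (tools: on the tool)
- offcut: bystander, not to be disturbed: white board offcut 120 x 70 x 18 mm; origin at its underside (tools: on the tool)
- brush: bystander, not to be disturbed: hand brush; origin at its underside (tools: on the tool)
- gauge_block: bystander, not to be disturbed: steel gauge block 30 x 22 x 30 mm; origin at its underside (tools: on the tool)
- screw_dish: bystander, not to be disturbed: steel dish d 70 x 30 mm; origin at its underside (tools: on the tool)
Not all that is in view belongs to the job. What is shaped like the short1 but turquoise or yellow is not meant. Leave any pink look-alike of the short2 alone.

How it is judged:
On the way:
1. the keeper bar is drawn back off the flanges (value of joint keeper above 0.015 m), for 0.2 s.
At the end, for the whole second after the job is handed in: every roller present lies at rest in its tray (short: narrow, long: wide): free end within the walls (4 mm) and under 85 mm above the tray's underside, flange centre 27 mm or more inside the side walls (22 mm end walls) and under 75 mm up; keeper bar home within 5 mm (x of short1_end in the frame of tray_narrow between -0.108 and 0.108 m and y of short1_end in the frame of tray_narrow between -0.053 and 0.053 m and z of short1_end in the frame of tray_narrow between 0 and 0.085 m and x of short1 in the frame of tray_narrow between -0.085 and 0.085 m and y of short1 in the frame of tray_narrow between -0.022 and 0.022 m and z of short1 in the frame of tray_narrow between 0 and 0.075 m and linear speed of each of short1, short2, short3, long1, long2, long3 below 0.05 m/s and x of short2_end in the frame of tray_narrow between -0.108 and 0.108 m and y of short2_end in the frame of tray_narrow between -0.053 and 0.053 m and z of short2_end in the frame of tray_narrow between 0 and 0.085 m and x of short2 in the frame of tray_narrow between -0.085 and 0.085 m and y of short2 in the frame of tray_narrow between -0.022 and 0.022 m and z of short2 in the frame of tray_narrow between 0 and 0.075 m and x of short3_end in the frame of tray_narrow between -0.108 and 0.108 m and y of short3_end in the frame of tray_narrow between -0.053 and 0.053 m and z of short3_end in the frame of tray_narrow between 0 and 0.085 m and x of short3 in the frame of tray_narrow between -0.085 and 0.085 m and y of short3 in the frame of tray_narrow between -0.022 and 0.022 m and z of short3 in the frame of tray_narrow between 0 and 0.075 m and x of long1_end in the frame of tray_wide between -0.108 and 0.108 m and y of long1_end in the frame of tray_wide between -0.069 and 0.069 m and z of long1_end in the frame of tray_wide between 0 and 0.085 m and x of long1 in the frame of tray_wide between -0.085 and 0.085 m and y of long1 in the frame of tray_wide between -0.038 and 0.038 m and z of long1 in the frame of tray_wide between 0 and 0.075 m and x of long2_end in the frame of tray_wide between -0.108 and 0.108 m and y of long2_end in the frame of tray_wide between -0.069 and 0.069 m and z of long2_end in the frame of tray_wide between 0 and 0.085 m and x of long2 in the frame of tray_wide between -0.085 and 0.085 m and y of long2 in the frame of tray_wide between -0.038 and 0.038 m and z of long2 in the frame of tray_wide between 0 and 0.075 m and x of long3_end in the frame of tray_wide between -0.108 and 0.108 m and y of long3_end in the frame of tray_wide between -0.069 and 0.069 m and z of long3_end in the frame of tray_wide between 0 and 0.085 m and x of long3 in the frame of tray_wide between -0.085 and 0.085 m and y of long3 in the frame of tray_wide between -0.038 and 0.038 m and z of long3 in the frame of tray_wide between 0 and 0.075 m and value of joint keeper below 0.005 m); the robot touches nothing.
It fails at once if one of the bystanders is disturbed (moved more than 60 mm) (distance of any of spanner, cleaner, tape_roll, offcut, brush, gauge_block, screw_dish from where it was at the start of the episode above 0.06 m).
Of short1, short2, long1, long2 only 3 to 4 are there at a start; the rules pass over those that are not, and their reading is None.
Of short3, long3 only 1 to 2 are there at a start; the rules pass over those that are not, and their reading is None.
At some moment in a run one of short3, long3 may be knocked a few centimetres aside while the robot is not near it.
Once in a run the grip may slacken for a moment while it holds something.
It also fails if it takes over 210 s, if anything falls off the work surface, if the arm or the gripper's body presses on something with over 40 N, if the wrist force passes 120 N, or if a joint passes its speed limit or range.

### The arm

A 6-joint arm with a two-finger parallel gripper is mounted at the origin on the work surface. World frame = base frame: x ahead of the robot, y to its left, z up, the work surface at z = 0. Lengths are in m, angles in rad, forces in N, time in s.
With the tool pointing down it reaches from about 0.325 to 0.85 m from the base axis. Payload 4.4 kg.
Tool frame: the origin (TCP) lies at the very end of the fingers, on their centre line; the grasp point (between the pads) lies 19 mm behind it (manip.hold_point_z is the distance from the TCP to the grasp point, in m); z points along the fingers, y is the line along which they close (so a half turn about z gives the same grasp; the last joint's range is limited). The gripper opens to 94 mm and grips with 3 to 60 N. Pads are 16 mm wide; open, the fingers measure 119 mm over their backs; the gripper's body (75 mm by 177 mm) begins 78 mm behind the grasp point.
Start: joints at [1.105, 0.207, 1.542, -0, 1.393, -0.15], TCP at [0.178, 0.547, 0.205] pointing down, gripper open.
Joint ranges: [-2.73, 2.73], [-0.86, 2.22], [0.23, 2.46], [-1.11, 4.25], [0.08, 2.63], [-2.82, 2.82]. Speed limits (rad/s): [2.79, 2.79, 3.14, 3.14, 3.14, 3.14].

### API

Orientations are given as a unit quaternion [w, x, y, z].
In Python, from plant import manip gives the robot as it stands.
- The arm moves only by the tool move_arm, never from a script. Its argument "targets" is a list that holds one entry, the list of rows, each a list of 6 numbers: the shift along the tool's x, y, z in mm, then the turn, a rotation vector about the tool's x, y, z in degrees. In form: [[[x, y, z, rx, ry, rz], ...]]. A call has 1 to 8 rows; each row is the pose to reach, as a shift and turn from the pose commanded when the call began, along the tool's axes at that moment; what a row does not reach only later rows make up. A row lasts 1/12 s, in which the tool goes at most 41.7 mm and 7.16 degrees, less where a joint would pass 70% of its speed; a pose out of reach is approached as far as the arm can. A call with a gripper value outside its range is refused whole. "gripper" is the opening, from 0 (shut) to 1 (fully open), set as the call begins (left out, the last holds). The fingers move at their own pace and stop on an object; the grip force is fixed at half the most. Time passes only in rows, so rows that repeat a pose let the fingers close. It gives the time, the measured TCP pose, the force, the opening and the grip force at its end, in the units of the state.
- manip.observe(): the state, without advancing time (a new reading comes with each control period).
- manip.camera(name): name is "side" or "top"; returns the picture (384x512x3 uint8, red, green, blue); there is no depth.
- manip.get_calibration(name): a dict with "mtx" (3x3 intrinsics, pixels), "rvec" (rotation vector, rad) and "tvec" (3), from world to camera coordinates, as OpenCV has them. Camera axes: x right, y down, z forward; pixel columns grow to the right and rows downward; lengths in m; the calibration is good to about 2 mm. A picture is of the moment at which its call begins. get_calibration takes no time and is no camera call.
- manip.finish_job(): hands the job in; it is judged then, once.
Trained networks look in the newest picture that a camera, given by its name, has taken for a name from the list of things; names that differ only in an ending like _2 or _b are one class to them, and where a whole thing is asked for, a point or a joint stands for the part that bears it (a point fixed in the world has none). Each returns a list of dicts, best first, with "confidence" (0 to 1); they miss things now and then, are a little off and sometimes report something else, mostly with a low value. They report only what shows in the picture. A call takes as long as a camera call. They do not tell look-alikes from the thing itself.
- manip.regions_of(camera, name): "pixels" (384x512 bool, what is visible of it) and "extent" ([left, top, width, height] in pixels, round what is visible of it).
- manip.pinpoint(camera, name): "uv" ([column, row] in pixels: a listed point, or the origin of a listed thing).
The state is a dict: "clock": time; "joint_positions": joint angles; "qvel": joint speeds; "joint_torque": joint torques, N m; "tcp_pos": TCP position; "eef_rot": TCP orientation; "contact_force": force on the tool from outside, world axes, zero at the start; "wrist_torque": the same for the moment, N m; "opening": finger opening in m; "grip_force": force on a finger pad.
Only numpy, scipy, OpenCV 4.12 (cv2) and the standard library are available. Lean on these libraries where they do the work, as an engineer would, in place of code of your own. Each camera call takes 0.05 s, during which the arm holds its last target. There are 200 camera calls.

## Working session

There is one attempt and no reset: what is moved stays moved. The work goes in short steps, Python scripts to look and compute and a tool call to move; the robot and the scene stay as the last step left them, time stands still between calls to the robot, and variables do not carry over. Pictures are saved under pics/ and viewed, at most 14 in all, crops included, and the job is handed in when it is done.

Besides the shell and the picture viewer there is one more tool, called after "Request:" as name(argument=value, ...), one argument or row to a line, values as JSON. move_arm: Moves the arm, as the interface text tells. Its arguments: {"type":"object","properties":{"targets":{"type":"array","items":{"type":"array","items":{"type":"array","items":{"type":"number"}}}},"gripper":{"type":"number"}},"required":["targets"]}

```bash
ls; mkdir -p pics; python3 - <<'E'
from plant import manip
import cv2
for c in("top","side"):
    im=manip.camera(c); cv2.imwrite(f"pics/{c}0.png",cv2.resize(im[:,:,::-1],(800,600),interpolation=cv2.INTER_CUBIC))
    k=manip.get_calibration(c); print(c,k)
    for n in ["short1","short1_end","short2","short3","long1","long1_end","long3","head","keeper_grip","tray_narrow","tray_wide"]:
        print(n,[(round(d['confidence'],2),[round(float(v)) for v in d['uv']]) for d in manip.pinpoint(c,n)])
print(manip.observe())
E
```

```text
pics
top {'mtx': array([[366.44086411,   0.        , 259.31957579],
       [  0.        , 366.44086411, 192.33589916],
       [  0.        ,   0.        ,   1.        ]]), 'rvec': array([ 2.14820457, -2.10419382,  0.20593392]), 'tvec': array([0.00706812, 0.57376417, 1.01732851])}
short1 [(0.83, [201, 223]), (0.77, [328, 141]), (0.75, [327, 225]), (0.64, [294, 239]), (0.63, [253, 182]), (0.52, [275, 185])]
short1_end [(0.77, [275, 178]), (0.72, [333, 134]), (0.67, [330, 222])]
short2 [(0.83, [201, 223]), (0.77, [328, 141]), (0.75, [327, 225]), (0.64, [294, 239]), (0.63, [253, 182]), (0.52, [275, 185])]
short3 [(0.83, [201, 223]), (0.77, [328, 141]), (0.75, [327, 225]), (0.64, [294, 239]), (0.63, [253, 182]), (0.52, [275, 185])]
long1 [(0.82, [230, 247]), (0.61, [304, 182]), (0.53, [224, 183])]
long1_end [(0.74, [306, 186]), (0.67, [114, 179]), (0.61, [223, 175])]
long3 [(0.82, [230, 247]), (0.61, [304, 182]), (0.53, [224, 183])]
head [(0.64, [261, 186])]
keeper_grip [(0.92, [264, 164])]
tray_narrow [(0.7, [157, 242]), (0.66, [296, 224])]
tray_wide [(0.68, [372, 253])]
side {'mtx': arr
[... 1208 characters left out ...]
.2, 'joint_positions': array([ 1.10552277e+00,  2.06596015e-01,  1.54149285e+00, -4.04041343e-07,
        1.39353279e+00, -1.50502102e-01]), 'qvel': array([ 0.00123906,  0.00152698, -0.00047737,  0.00276718, -0.00168387,
       -0.00020807]), 'joint_torque': array([-1.74225825e-04, -3.70896399e+01, -2.81758529e+01,  6.98707276e-02,
        2.72839487e-02, -9.62901055e-06]), 'tcp_pos': array([0.17802916, 0.54673992, 0.20545233]), 'eef_rot': array([-4.20550200e-06,  1.56736749e-01,  9.87640416e-01, -1.38810265e-05]), 'contact_force': array([ 0.59437104,  0.32720436, -0.04132946]), 'wrist_torque': array([-0.00868024, -0.01069463, -0.0229059 ]), 'grip_force': 0.0, 'opening': 0.09409952184336798}
```

View pics/top0.png

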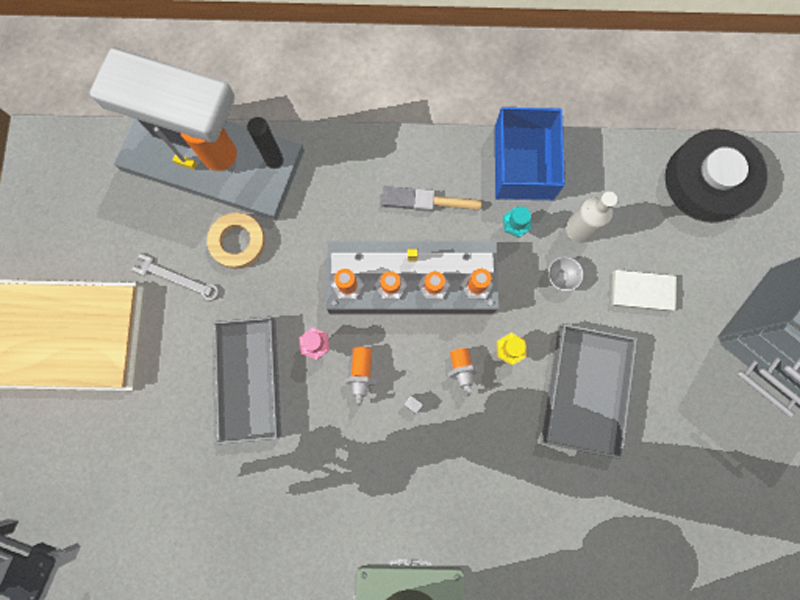

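View pics/side0.png

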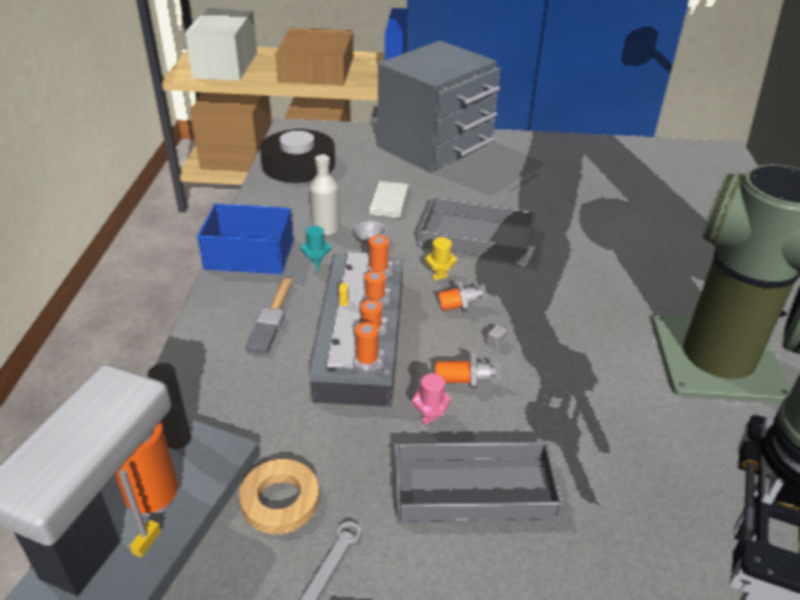

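The top view shows the head with 4 stuck rollers (y-order long, short, short, long; 800 px scale (345..480, 284)). A long one lies at (360,375) and a short one at (462,368). The narrow tray is on the left (246,380) and the wide one on the right (590,390). Pink, yellow and turquoise are decoys. Next I fit the poses.

```bash
cat > h.py <<'E'
from plant import manip
import cv2, numpy as np
from scipy.optimize import minimize, least_squares
from scipy.spatial.transform import Rotation as R
K={c:manip.get_calibration(c) for c in("top","side")}
def proj(c,P): return cv2.projectPoints(np.asarray(P,float).reshape(-1,1,3),K[c]['rvec'],K[c]['tvec'],K[c]['mtx'],None)[0][:,0]
def ray(c,uv,z):
    k=K[c];Rm=cv2.Rodrigues(k['rvec'])[0];C=-Rm.T@k['tvec'];d=Rm.T@np.linalg.inv(k['mtx'])@[uv[0],uv[1],1]
    return C+d*(z-C[2])/d[2]
def box(x0,x1,y0,y1,z0,z1): return np.array([[x,y,z] for x in(x0,x1) for y in(y0,y1) for z in(z0,z1)])
def cyl(d0,z0,d1,z1,n=24):
    a=np.arange(n)*2*np.pi/n
    return np.vstack([np.c_[d/2*np.cos(a),d/2*np.sin(a),0*a+z] for d,z in((d0,z0),(d1,z1))])
def roller(L): return [box(-.015,.015,-.0035,.0035,-.039,-.031),cyl(.014,-.031,.014,-.022),cyl(.025,-.022,.032,0),cyl(.058,0,.058,.008,6)@R.from_euler('z',30,degrees=True).as_matrix().T,cyl(.036,.008,.036,L)]
def sil(c,parts,Rm,t,S=4):
    m=np.zeros((384*S,512*S),np.uint8)
    for p in parts:
        u=(proj(c,p@Rm.T+t)+.5)*S
        cv2.fillConvexPoly(m,cv2.convexHull(u.astype(np.int32)),1)
    return cv2.resize(m.astype(np.float32),(512,384),interpolation=cv2.INTER_AREA)
def fit(parts,masks,pose,x0,scale=(.01,.01,.15)):
    def f(q):
        Rm,t=pose(q);s=0
        for c,m in masks.items():
            a=sil(c,parts,Rm,t);s+=1-np.minimum(a,m).sum()/np.maximum(a,m).sum()
        return s
    x0=np.array(x0,float);s=np.vstack([x0]+[x0+np.eye(3)[i]*scale[i] for i in range(3)])
    r=minimize(f,x0,method='Nelder-Mead',options=dict(initial_simplex=s,xatol=2e-4,fatol=1e-4))
    return r.x,r.fun
def upyaw(q,z=0): return R.from_euler('z',q[2]).as_matrix(),np.array([q[0],q[1],z])
def lie(q):
    # axis direction yaw q[2]; origin at flange underside; rests on flange flat (26mm) and rim(18mm)
    def g(L):pass
    return R.from_euler('zy',[q[2],np.pi/2+0.0]).as_matrix(),np.array([q[0],q[1],.0255])
def lieL(L):
    s=np.arctan2(.008,L-.008)
    return lambda q:(R.from_euler('zy',[q[2],np.pi/2+s]).as_matrix(),np.array([q[0],q[1],.026*np.cos(s)+.008*np.sin(s)]))
def mask(c,n,near,hull=False,maxd=25):
    b=None
    for d in manip.regions_of(c,n):
        e=d['extent'];ctr=np.array([e[0]+e[2]/2,e[1]+e[3]/2]);D=np.linalg.norm(ctr-near)
        if D<maxd and (b is None or D<b[0]): b=(D,d['pixels'],d['confidence'])
    if b is None: return None
    m=b[1].astype(np.uint8)
    if hull:
        p=cv2.convexHull(np.argwhere(m)[:,::-1].astype(np.int32));m=cv2.fillConvexPoly(np.zeros_like(m),p,1)
    return m.astype(np.float32)
def find_lying(L,xy,yaw,cams=("top","side"),n=None):
    n=n or ("short3" if L<.05 else "long3");ms={}
    for c in cams:
        manip.camera(c)
        m=mask(c,n,proj(c,[[xy[0],xy[1],.025]])[0],maxd=18)
        if m is not None: ms[c]=m
    q,f=fit(roller(L),ms,lieL(L),[*xy,yaw]);return q,f/max(1,len(ms)),list(ms)
E
python3 - <<'E'
from h import *
for c in K: manip.camera(c)
s=.64
for n,uv,w in(("tray_narrow",(246,380),.108),("tray_wide",(590,390),.14)):
    p=ray("top",np.array(uv)*s,.03)
    ms={c:mask(c,n,proj(c,[[*p[:2],.02]])[0],True) for c in K}; print(n,p,[m is not None for m in ms.values()])
    ms={c:m for c,m in ms.items() if m is not None}
    print(fit([box(-.1125,.1125,-w/2,w/2,0,.04)],ms,upyaw,[*p[:2],0.001]))
for L,a,b in((.066,(360,395),(362,350)),(.046,(468,388),(460,350))):
    p=ray("top",np.array(a)*s,.025);e=ray("top",np.array(b)*s,.02);d=e-p
    o=(p+e)/2
    print(L,find_lying(L,o[:2],np.arctan2(d[1],d[0])))
# head from pinpoints
p=ray("top",np.array((412,285))*s,.11)
loc=[([0,y,.062+(.066 if abs(y)>.1 else .046)],n) for y,n in((.12,"long1_end"),(.04,"short1_end"),(-.04,"short1_end"),(-.12,"long1_end"))]+[([.05,0,.104],"keeper_grip")]+[([0,y,.062],n) for y,n in((.12,"long1"),(.04,"short1"),(-.04,"short1"),(-.12,"long1"))]
obs=[]
pp={(c,n):manip.pinpoint(c,n) for c in K for n in("long1_end","short1_end","keeper_grip","long1","short1")}
for it in range(2):
    q=[p[0],p[1],0] if it==0 else r.x
    O=[]
    for l,n in loc:
        for c in K:
            Rm,t=upyaw(q);u=proj(c,[Rm@l+t])[0]
            ds=[np.array(d['uv']) for d in pp[c,n]]
            if ds:
                b=min(ds,key=lambda v:np.linalg.norm(v-u))
                if np.linalg.norm(b-u)<(10 if it==0 else 5):O.append((c,l,b,n))
    def f(q):
        Rm,t=upyaw(q);return np.concatenate([proj(c,[Rm@l+t])[0]-b for c,l,b,n in O])
    r=least_squares(f,q,loss='soft_l1');print("head",r.x,len(O),np.round(f(r.x),1).tolist())
ms={c:mask(c,"head",proj(c,[[*r.x[:2],.03]])[0],True,40) for c in K}
print(fit([box(-.043,.087,-.16,.16,0,.062)],{c:m for c,m in ms.items() if m is not None},upyaw,r.x,(.005,.005,.05)))
E
```

```text
tray_narrow [0.42123964 0.31180213 0.03      ] [True, True]
(array([0.42358646, 0.31368222, 0.09780489]), np.float64(0.05849736928939819))
tray_wide [ 0.41578709 -0.32873271  0.03      ] [True, True]
(array([ 0.41575111, -0.32918968, -0.17244735]), np.float64(0.06831139326095581))
0.066 (array([0.42012086, 0.0997132 , 0.0415317 ]), np.float64(0.10563087463378906), ['top', 'side'])
0.046 (array([ 0.44055484, -0.09069211,  0.3785389 ]), np.float64(0.23006409406661987), ['top', 'side'])
head [0.59994381 0.00397354 0.04833653] 13 [-0.4, -0.3, -0.8, 0.6, 2.2, -0.9, 3.6, -1.1, -1.3, 1.1, 0.6, 1.9, 1.9, -1.3, -2.7, 0.4, -1.3, -2.0, 2.8, 0.1, -1.4, 1.6, -1.2, 0.3, 0.9, 2.0]
head [0.59994381 0.00397354 0.04833653] 13 [-0.4, -0.3, -0.8, 0.6, 2.2, -0.9, 3.6, -1.1, -1.3, 1.1, 0.6, 1.9, 1.9, -1.3, -2.7, 0.4, -1.3, -2.0, 2.8, 0.1, -1.4, 1.6, -1.2, 0.3, 0.9, 2.0]
(array([0.60108651, 0.00736772, 0.02439392]), np.float64(0.06682479381561279))
```

```bash
cat >> h.py <<'E'
TN=(.4236,.3137,.0978); TW=(.4158,-.3292,-.1724)
def edges(b): return [(b[i],b[j]) for i in range(8) for j in range(i) if bin(i^j).count('1')==1]
def overlay(c,items,fn,roi=None,S=4):
    im=cv2.resize(manip.camera(c)[:,:,::-1],None,fx=S,fy=S,interpolation=cv2.INTER_CUBIC)
    for kind,parts,(Rm,t) in items:
        for p in parts:
            P=p@Rm.T+t
            if kind=='box':
                for a,b in edges(P):
                    u=(proj(c,[a,b])*S+S/2).astype(int);cv2.line(im,tuple(map(int,u[0])),tuple(map(int,u[1])),(0,255,0),1)
            else:
                u=cv2.convexHull((proj(c,P)*S+S/2).astype(np.int32));cv2.polylines(im,[u],True,(255,0,255),1)
    if roi: x,y,w,h=[v*S for v in roi]; im=im[y:y+h,x:x+w]
    k=min(800/im.shape[1],600/im.shape[0]);cv2.imwrite(fn,cv2.resize(im,None,fx=k,fy=k,interpolation=cv2.INTER_AREA))
E
cat > ov.py <<'E'
from h import *
import sys
HD=(.600,.005,.035)
def scene(HD,rl):
    I=[('box',[box(-.043,.087,-.16,.16,0,.062),box(.043,.057,-.009,.009,.0775,.1155)],upyaw(HD)),
     ('box',[box(-.1125,.1125,-.054,.054,0,.04)],upyaw(TN)),('box',[box(-.1125,.1125,-.07,.07,0,.04)],upyaw(TW))]
    Rm,t=upyaw(HD)
    for y,L in((.12,.066),(.04,.046),(-.04,.046),(-.12,.066)): I.append(('r',[roller(L)[3],cyl(.036,L,.036,L)],(Rm,Rm@[0,y,.062]+t)))
    for L,q in rl: I.append(('r',roller(L),lieL(L)(q)))
    return I
if __name__=="__main__":
    I=scene(HD,[(.066,(.420,.0997,.0415)),(.046,(.4405,-.0907,.38))])
    overlay("top",I,"pics/ovt.png",(130,140,290,160)); overlay("side",I,"pics/ovs.png",(190,120,200,220))
E
python3 ov.py
```

```text
(no output)
```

View pics/ovt.png

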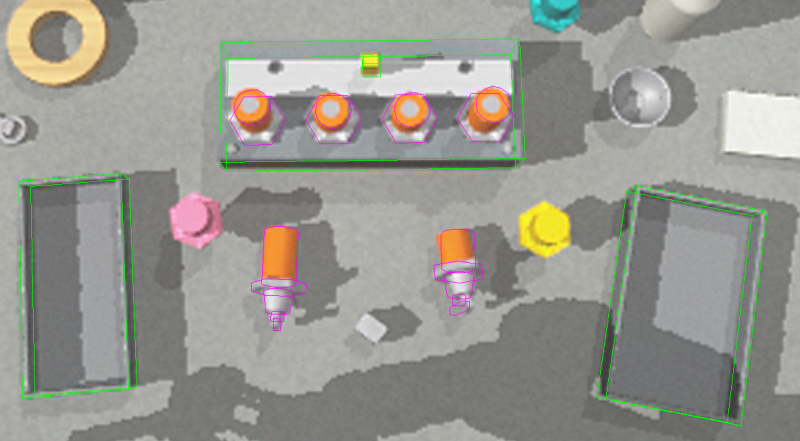

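View pics/ovs.png

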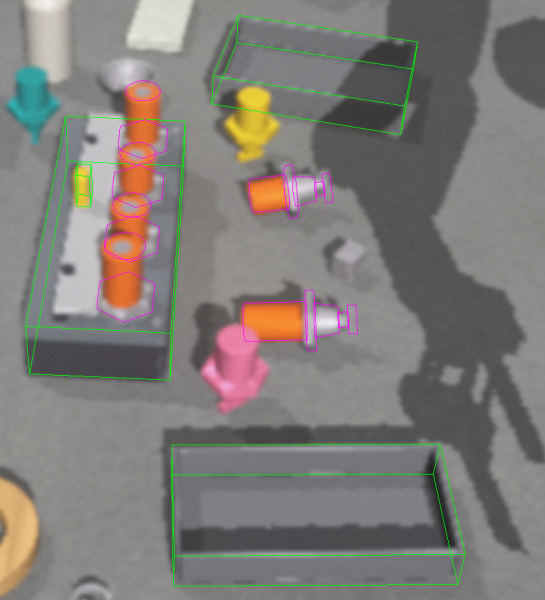

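Overlays agree: both trays, both loose rollers and the socket tops line up within about 1–2 px. The head yaw needs one refinement from the orange blobs.

```bash
cat >> h.py <<'E'
def orange(c,im=None):
    im=manip.camera(c) if im is None else im
    h=cv2.cvtColor(im,cv2.COLOR_RGB2HSV);return ((h[...,0]>4)&(h[...,0]<14)&(h[...,1]>170)&(h[...,2]>90))
def fit_orange(c_masks,P,posefn,x0,scale=(.008,.008,.06)):
    # P: list of point-sets (body frame) ; IoU of orange only within dilated window
    w={}
    for c,m in c_masks.items():
        Rm,t=posefn(x0);s=cv2.dilate((sil(c,P,Rm,t)>0).astype(np.uint8),np.ones((13,13)))
        mm=(m&(s>0)).astype(np.uint8); w[c]=cv2.morphologyEx(mm,cv2.MORPH_CLOSE,np.ones((3,3))).astype(np.float32)
    return fit(P,w,posefn,x0,scale)
E
python3 - <<'E'
from h import *
P=[cyl(.036,.07,.036,.062+L)+[0,y,0] for y,L in((.12,.066),(.04,.046),(-.04,.046),(-.12,.066))]
m={c:orange(c) for c in K}
# fill grey end faces
m={c:cv2.morphologyEx(v.astype(np.uint8),cv2.MORPH_CLOSE,cv2.getStructuringElement(2,(9,9)))>0 for c,v in m.items()}
for cs in (["top"],["side"],["top","side"]):
    print(cs,fit_orange({c:m[c] for c in cs},P,upyaw,[.600,.005,.02]))
for L,q in((.066,(.42,.0997,.0415)),(.046,(.4405,-.0907,.3))):
    print(L,fit_orange(m,[roller(L)[4]],lieL(L),q,(.005,.005,.15)))
E
```

```text
['top'] (array([0.60139753, 0.00778526, 0.01730264]), np.float64(0.7942633628845215))
['side'] (array([0.6020624 , 0.00313216, 0.02568586]), np.float64(0.20505791902542114))
['top', 'side'] (array([0.60101332, 0.00718167, 0.03067603]), np.float64(1.0034235715866089))
0.066 (array([0.42160301, 0.1008169 , 0.17153472]), np.float64(0.8047320246696472))
0.046 (array([ 0.44176605, -0.08759173,  0.24081541]), np.float64(0.8566403985023499))
```

```bash
cat > pl.py <<'E'
from h import *
HD=(.601,.006,.024); HY=np.degrees(HD[2]); NY=np.degrees(TN[2]); WY=np.degrees(TW[2])
def hd(x,y,z): Rm,t=upyaw(HD); return Rm@[x,y,z]+t
def tn(x,y,z): Rm,t=upyaw(TN); return Rm@[x,y,z]+t
def tw(x,y,z): Rm,t=upyaw(TW); return Rm@[x,y,z]+t
def TR(a,th):
    a,th=np.radians([a,th]);y=np.array([np.cos(a),np.sin(a),0]);p=np.array([np.sin(a),-np.cos(a),0])
    z=np.sin(th)*p-np.cos(th)*np.array([0,0,1]);return np.c_[np.cross(y,z),y,z]
def cur():
    s=manip.observe();q=s['eef_rot'];return np.array(s['tcp_pos']),R.from_quat([q[1],q[2],q[3],q[0]]).as_matrix()
def plan(steps,start=None):
    """steps: (label, grasp point, a, tilt)"""
    p,Rc=start or cur()
    for lab,g,a,th in steps:
        Rt=TR(a,th);pt=np.asarray(g)+Rt[:,2]*.019
        while True:
            d=(Rc.T@(pt-p))*1000;rv=R.from_matrix(Rc.T@Rt).as_rotvec(degrees=True)
            n=max(np.linalg.norm(d)/41.7,np.linalg.norm(rv)/7.16)
            k=min(1,7.6/n) if n>0 else 1
            row=np.round(np.r_[d*k,rv*k],1); print(f"{lab:10s} rows {int(np.ceil(n*k+.2))}", row.tolist())
            p=p+Rc@row[:3]/1000;Rc=Rc@R.from_rotvec(row[3:],degrees=True).as_matrix()
            if k==1:break
E
python3 - <<'E'
from pl import *
a=90+HY
plan([("above",hd(.05,0,.20),a,0),("down",hd(.05,0,.105),a,0),("draw",hd(.0745,0,.105),a,0),("up",hd(.0745,0,.2),a,0)])
E
```

```text
above      rows 8 [-272.3, -161.8, 10.8, -0.0, -0.0, -8.6]
above      rows 8 [-245.0, -200.8, 10.8, -0.0, -0.0, -8.5]
above      rows 3 [-56.4, -62.2, 2.8, -0.0, -0.0, -2.3]
down       rows 3 [0.0, -0.0, 95.0, -0.0, -0.0, -0.0]
draw       rows 1 [-24.5, -0.0, 0.0, -0.0, -0.0, -0.0]
up         rows 3 [0.0, -0.0, -95.0, -0.0, -0.0, -0.0]
```

Request:
move_arm(
  targets=[
    [[-272,-162,11,0,0,-8.6],[-272,-162,11,0,0,-8.6],[-272,-162,11,0,0,-8.6],[-272,-162,11,0,0,-8.6],[-272,-162,11,0,0,-8.6],[-272,-162,11,0,0,-8.6],[-272,-162,11,0,0,-8.6],[-272,-162,11,0,0,-8.6]],
  ],
  gripper=0.5,
)

```text
clock: 3.37
tcp_pos: [0.3885, 0.3058, 0.1946]
eef_rot: [0.001, 0.083, 0.997, -0.0]
contact_force: [-0.7, -0.2, 0.3]
opening: 0.0479
grip_force: 0.0
```

Request:
move_arm(
  targets=[
    [[-245,-201,11,0,0,-8.5],[-245,-201,11,0,0,-8.5],[-245,-201,11,0,0,-8.5],[-245,-201,11,0,0,-8.5],[-245,-201,11,0,0,-8.5],[-245,-201,11,0,0,-8.5],[-245,-201,11,0,0,-8.5],[-245,-201,11,0,0,-8.5]],
  ],
)

```text
clock: 4.03
tcp_pos: [0.5972, 0.0669, 0.1834]
eef_rot: [0.001, 0.009, 1.0, -0.0]
contact_force: [-0.1, 0.4, 0.4]
opening: 0.047
grip_force: 0.0
```

Request:
move_arm(
  targets=[
    [[-56.4,-62.2,2.8,0,0,-2.3],[-56.4,-62.2,2.8,0,0,-2.3],[-56.4,-62.2,2.8,0,0,-2.3],[-56.4,-62.2,2.8,0,0,-2.3]],
  ],
)

```text
clock: 4.37
tcp_pos: [0.6513, 0.0048, 0.1797]
eef_rot: [-0.001, -0.01, 1.0, 0.0]
contact_force: [0.1, 0.6, -0.1]
opening: 0.0468
grip_force: 0.0
```

Request:
move_arm(
  targets=[
    [[0,0,40,0,0,0],[0,0,75,0,0,0],[0,0,95,0,0,0],[0,0,95,0,0,0]],
  ],
)

```text
clock: 4.7
tcp_pos: [0.6451, 0.009, 0.0797]
eef_rot: [-0.006, -0.013, 1.0, 0.001]
contact_force: [-0.5, 0.1, 0.0]
opening: 0.0471
grip_force: 0.0
```

Request:
move_arm(
  targets=[
    [[0,0,0,0,0,0],[0,0,0,0,0,0],[0,0,0,0,0,0],[0,0,0,0,0,0],[0,0,0,0,0,0],[0,0,0,0,0,0]],
  ],
  gripper=0,
)

```text
clock: 5.2
tcp_pos: [0.6521, 0.008, 0.088]
eef_rot: [0.002, -0.012, 1.0, 0.001]
contact_force: [-0.2, 4.2, 6.3]
opening: 0.0177
grip_force: 30.0
```

Request:
move_arm(
  targets=[
    [[-6,0,0,0,0,0],[-12,0,0,0,0,0],[-18,0,0,0,0,0],[-24,0,0,0,0,0],[-24,0,0,0,0,0]],
  ],
)

```text
clock: 5.62
tcp_pos: [0.6765, 0.0086, 0.088]
eef_rot: [0.002, -0.012, 1.0, 0.001]
contact_force: [-0.6, 4.2, 6.2]
opening: 0.0177
grip_force: 30.0
```

```bash
python3 - <<'E'
from h import *
for c in K:
    manip.camera(c); print(c,[(d['confidence'],d['uv']) for d in manip.pinpoint(c,"keeper_grip")], [proj(c,[[.651+d,.007,.104]])[0] for d in(0,.024)])
print(manip.observe())
E
```

```text
top [] [array([264.23510543, 162.19152498]), array([264.38246077, 154.01718604])]
side [(0.62, [210.5, 184.3])] [array([219.78212909, 185.38726537]), array([210.79705915, 184.81495187])]
{'clock': 5.8167, 'joint_positions': array([-0.11604179,  0.5189627 ,  1.3751544 ,  0.00209777,  1.24322148,
       -1.71152368]), 'qvel': array([ 0.00036443,  0.00022033, -0.00021637,  0.00171015, -0.00085829,
        0.00153634]), 'joint_torque': array([-2.56965883e+00, -4.43131077e+01, -2.39815646e+01, -1.18204940e+00,
        4.00723703e-02, -2.46530998e-02]), 'tcp_pos': array([0.67648821, 0.00861203, 0.08800511]), 'eef_rot': array([ 2.23677056e-03, -1.20070941e-02,  9.99925156e-01,  7.13319783e-04]), 'contact_force': array([0.2056209 , 3.64164272, 4.40635071]), 'wrist_torque': array([ 0.68112534, -0.00950396, -0.04456202]), 'grip_force': 30.000867247581482, 'opening': 0.018164134744179477}
```

```bash
cat >> pl.py <<'E'
def arc(g,a0,a1,th,n=8):
    R0=TR(a0,th);p0=np.asarray(g)+R0[:,2]*.019;out=[]
    for i in range(1,n+1):
        R1=TR(a0+(a1-a0)*i/n,th);p1=np.asarray(g)+R1[:,2]*.019
        out.append(np.round(np.r_[R0.T@(p1-p0)*1000,R.from_matrix(R0.T@R1).as_rotvec(degrees=True)],1).tolist())
    print("arc",out)
def start_at(g,a,th): return np.asarray(g)+TR(a,th)[:,2]*.019,TR(a,th)
E
python3 - <<'E'
from pl import *
a=90+HY
arc((0,0,0),a,a-56,30); arc((0,0,0),-90+HY,-90+HY+56,-30)
plan([("up",hd(.0745,0,.22),a,0),("above",hd(0,.04,.19),a,30),("down",hd(0,.04,.094),a,30)])
print('after twist')
g=lambda z:hd(0,.04,z)
plan([("lift",g(.16),a-56,30),("lift2",g(.26),a-56,30),
 ("mid",tn(.065,.0035-.032,.26),NY,-10),("tilt",tn(.065,.0035-.031,.16),NY,-45),("low",tn(.065,.0035-.031,.043),NY,-45)],start_at(g(.094),a-56,30))
E
```

```text
arc [[0.1, -1.2, -0.0, 3.5, 0.0, 6.1], [0.2, -2.3, -0.1, 7.0, 0.0, 12.1], [0.5, -3.4, -0.3, 10.5, 0.0, 18.2], [1.0, -4.5, -0.6, 14.0, 0.0, 24.2], [1.5, -5.4, -0.9, 17.5, -0.0, 30.3], [2.1, -6.4, -1.2, 21.0, 0.0, 36.4], [2.8, -7.2, -1.6, 24.5, -0.0, 42.4], [3.6, -7.9, -2.1, 28.0, 0.0, 48.5]]
arc [[-0.1, -1.2, -0.0, 3.5, 0.0, -6.1], [-0.2, -2.3, -0.1, 7.0, 0.0, -12.1], [-0.5, -3.4, -0.3, 10.5, 0.0, -18.2], [-1.0, -4.5, -0.6, 14.0, 0.0, -24.2], [-1.5, -5.4, -0.9, 17.5, 0.0, -30.3], [-2.1, -6.4, -1.2, 21.0, -0.0, -36.4], [-2.8, -7.2, -1.6, 24.5, 0.0, -42.4], [-3.6, -7.9, -2.1, 28.0, 0.0, -48.5]]
up         rows 3 [0.5, -0.6, -113.0, 0.1, 0.3, 0.0]
above      rows 5 [65.0, 40.0, 27.5, -0.0, -30.0, 0.0]
down       rows 3 [47.9, 0.0, 83.2, -0.0, -0.0, 0.0]
after twist
lift       rows 2 [-33.0, 0.0, -57.2, 0.0, 0.0, 0.0]
lift2      rows 3 [-50.0, 0.0, -86.6, 0.0, 0.0, 0.0]
mid        rows 8 [240.0, 55.0, -135.9, 5.3, 39.1, 29.9]
tilt       rows 6 [-5.5, 0.1, 95.2, -0.0, 35.0, -0.0]
low        rows 4 [-82.8, 0.1, 82.7, -0.0, -0.0, -0.0]
```

Request:
move_arm(
  targets=[
    [[0,0,0,0,0,0],[0,0,0,0,0,0],[0,0,0,0,0,0],[0,0,0,0,0,0]],
  ],
  gripper=0.55,
)

```text
clock: 6.15
tcp_pos: [0.6741, 0.0071, 0.0851]
eef_rot: [-0.001, -0.012, 1.0, -0.0]
contact_force: [0.3, 0.1, -0.1]
opening: 0.0408
grip_force: 0.0
```

Request:
move_arm(
  targets=[
    [[0,0,-115,0,0,0],[0,0,-115,0,0,0],[0,0,-115,0,0,0],[0,0,-115,0,0,0]],
  ],
)

```text
clock: 6.48
tcp_pos: [0.6797, 0.0066, 0.2104]
eef_rot: [0.008, -0.012, 1.0, -0.001]
contact_force: [1.0, 0.0, 1.8]
opening: 0.0519
grip_force: 0.0
```

Request:
move_arm(
  targets=[
    [[65,40,27.5,0,-30,0],[65,40,27.5,0,-30,0],[65,40,27.5,0,-30,0],[65,40,27.5,0,-30,0],[65,40,27.5,0,-30,0],[65,40,27.5,0,-30,0],[65,40,27.5,0,-30,0]],
  ],
)

```text
clock: 7.07
tcp_pos: [0.6074, 0.0458, 0.1722]
eef_rot: [0.257, -0.011, 0.966, 0.003]
contact_force: [0.8, 0.2, -0.7]
opening: 0.0516
grip_force: 0.0
```

```bash
python3 - <<'E'
from pl import *
p,Rc=cur();print(p,p-Rc[:,2]*.019,hd(0,.04,.19))
a=90+HY
plan([("down",hd(0,.04,.094),a,30)])
I=[('r',[cyl(.004,-.002,.004,.002)],(np.eye(3),p-Rc[:,2]*.019)),('r',[cyl(.036,.07,.036,.108)],upyaw(hd(0,.04,0)*[1,1,0]))]
overlay("side",I,"pics/a1.png",(180,110,140,105))
E
```

```text
[0.60739743 0.04582609 0.17220956] [0.59794601 0.04560401 0.18869049] [0.60004009 0.04598848 0.19      ]
down       rows 3 [45.2, 0.3, 83.2, -0.0, -0.2, -0.0]
```

View pics/a1.png

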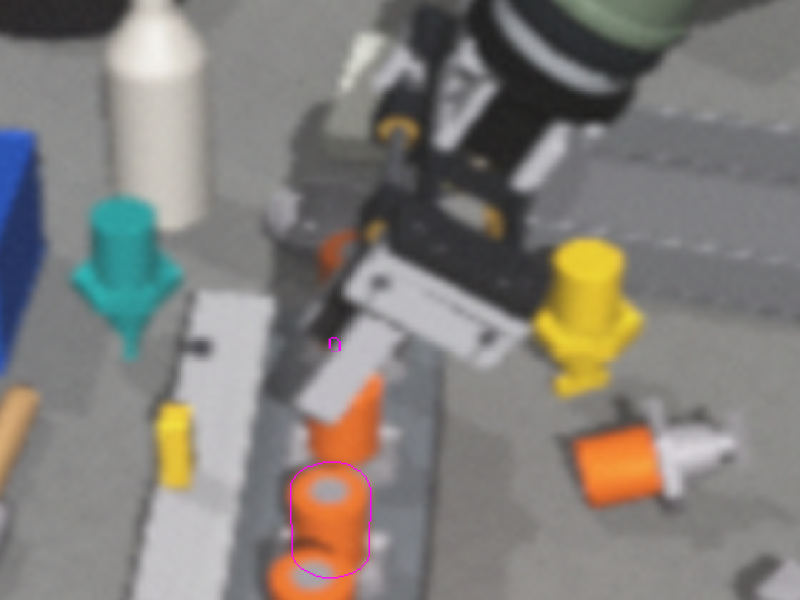

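The tool leans toward the robot over the outlined short roller, the outline fits it, and the keeper bar is drawn back. Descend, grip, twist, lift.

Request:
move_arm(
  targets=[
    [[22,0,40,0,0,0],[38,0,68,0,0,0],[46.5,0,83,0,0,0],[46.5,0,83,0,0,0],[46.5,0,83,0,0,0]],
  ],
)

```text
clock: 7.53
tcp_pos: [0.6118, 0.0456, 0.0782]
eef_rot: [0.259, -0.011, 0.966, 0.003]
contact_force: [0.1, -0.2, 0.8]
opening: 0.0517
grip_force: 0.0
```

Request:
move_arm(
  targets=[
    [[0,0,0,0,0,0],[0,0,0,0,0,0],[0,0,0,0,0,0],[0,0,0,0,0,0],[0,0,0,0,0,0]],
  ],
  gripper=0,
)

```text
clock: 7.95
tcp_pos: [0.6116, 0.0462, 0.0801]
eef_rot: [0.261, -0.011, 0.965, 0.003]
contact_force: [0.7, 2.1, 3.8]
opening: 0.0357
grip_force: 30.0
```

Request:
move_arm(
  targets=[
    [[0.1,-1.2,0,3.5,0,6.1],[0.2,-2.3,-0.1,7,0,12.1],[0.5,-3.4,-0.3,10.5,0,18.2],[1,-4.5,-0.6,14,0,24.2],[1.5,-5.4,-0.9,17.5,0,30.3],[2.1,-6.4,-1.2,21,0,36.4],[2.8,-7.2,-1.6,24.5,0,42.4],[3.6,-7.9,-2.1,28,0,48.5]],
  ],
)

```text
clock: 8.62
tcp_pos: [0.6088, 0.0393, 0.0803]
eef_rot: [0.244, 0.334, 0.906, -0.087]
contact_force: [5.8, 2.2, -5.6]
opening: 0.0358
grip_force: 30.0
```

Request:
move_arm(
  targets=[
    [[0,0,0,0,0,0],[-5,0,-8.7,0,0,0],[-12,0,-20.8,0,0,0],[-20,0,-34.6,0,0,0],[-28,0,-48.5,0,0,0],[-33,0,-57.2,0,0,0],[-33,0,-57.2,0,0,0]],
  ],
)

```text
clock: 9.2
tcp_pos: [0.6068, 0.0374, 0.1463]
eef_rot: [0.242, 0.332, 0.907, -0.088]
contact_force: [0.0, 0.4, -1.2]
opening: 0.0354
grip_force: 30.0
```

```bash
python3 - <<'E'
from pl import *
overlay("side",[],"pics/a2.png",(180,110,140,105))
p,Rc=cur();print(p-Rc[:,2]*.019)
s=manip.observe();print(s['joint_positions'],s['opening'],s['contact_force'])
E
```

```text
[0.59885621 0.04347471 0.16131673]
[ 0.12570497  0.16248832  1.82981226 -0.51010174  0.84736603 -0.45950464] 0.03506769426559436 [ 0.78788364  0.4109414  -1.79802801]
```

View pics/a2.png

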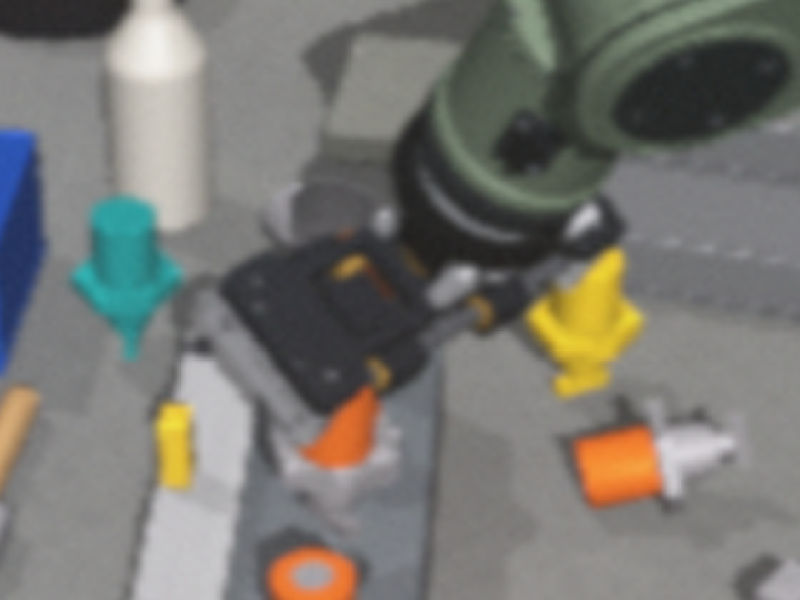

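The roller is out and hanging in the grip. Carry it to the narrow tray.

Request:
move_arm(
  targets=[
    [[-50,0,-87,0,0,0],[-50,0,-87,0,0,0],[-50,0,-87,0,0,0],[-50,0,-87,0,0,0]],
  ],
)

```text
clock: 9.58
tcp_pos: [0.6092, 0.0378, 0.2499]
eef_rot: [0.245, 0.332, 0.907, -0.087]
contact_force: [0.9, 0.2, -1.7]
opening: 0.0356
grip_force: 30.0
```

Request:
move_arm(
  targets=[
    [[240,55,-136,5.3,39.1,29.9],[240,55,-136,5.3,39.1,29.9],[240,55,-136,5.3,39.1,29.9],[240,55,-136,5.3,39.1,29.9],[240,55,-136,5.3,39.1,29.9],[240,55,-136,5.3,39.1,29.9],[240,55,-136,5.3,39.1,29.9],[240,55,-136,5.3,39.1,29.9]],
  ],
)

```text
clock: 10.25
tcp_pos: [0.4272, 0.2586, 0.2392]
eef_rot: [-0.078, 0.572, 0.815, 0.047]
contact_force: [-0.3, -0.6, -2.1]
opening: 0.0356
grip_force: 30.0
```

```bash
python3 - <<'E'
from pl import *
p,Rc=cur();print(p-Rc[:,2]*.019,tn(.065,-.0285,.26))
s=manip.observe();print(s['joint_positions'],s['opening'])
plan([("tilt",tn(.065,.0035-.031,.16),NY,-45),("low",tn(.065,.0035-.031,.043),NY,-45)])
E
```

```text
[0.42854388 0.25542867 0.25785345] [0.49107225 0.29168306 0.26      ]
[ 0.24486028  0.01275915  1.69686566  0.18078705  1.46486526 -0.12489019] 0.03556687054430945
tilt       rows 6 [6.3, 76.1, 94.4, -7.4, 34.5, 12.6]
low        rows 4 [-82.8, 0.0, 82.7, -0.0, -0.0, -0.0]
```

Request:
move_arm(
  targets=[
    [[6,76,94,-7.4,34.5,12.6],[6,76,94,-7.4,34.5,12.6],[6,76,94,-7.4,34.5,12.6],[6,76,94,-7.4,34.5,12.6],[6,76,94,-7.4,34.5,12.6],[6,76,94,-7.4,34.5,12.6],[6,76,94,-7.4,34.5,12.6],[6,76,94,-7.4,34.5,12.6]],
  ],
)

```text
clock: 10.92
tcp_pos: [0.4937, 0.3037, 0.1489]
eef_rot: [-0.28, 0.62, 0.686, 0.258]
contact_force: [0.4, -0.2, -2.1]
opening: 0.0353
grip_force: 30.0
```

```bash
python3 - <<'E'
from pl import *
p,Rc=cur();print(p-Rc[:,2]*.019)
s=manip.observe();print(s['joint_positions'],s['opening'],s['qvel'])
plan([("low",tn(.065,.0035-.031,.043),NY,-45)])
overlay("side",[],"pics/a3.png",(220,170,200,150))
E
```

```text
[0.49492724 0.29039965 0.16237313]
[-0.04328284  0.2776609   1.81017567  0.81047009  1.29900792 -0.47228152] 0.03526669682653645 [ 0.02690342 -0.03201478 -0.03574951  0.01032003  0.00613507  0.00187436]
low        rows 4 [-82.1, -4.5, 86.6, 0.2, 0.2, 0.2]
```

View pics/a3.png

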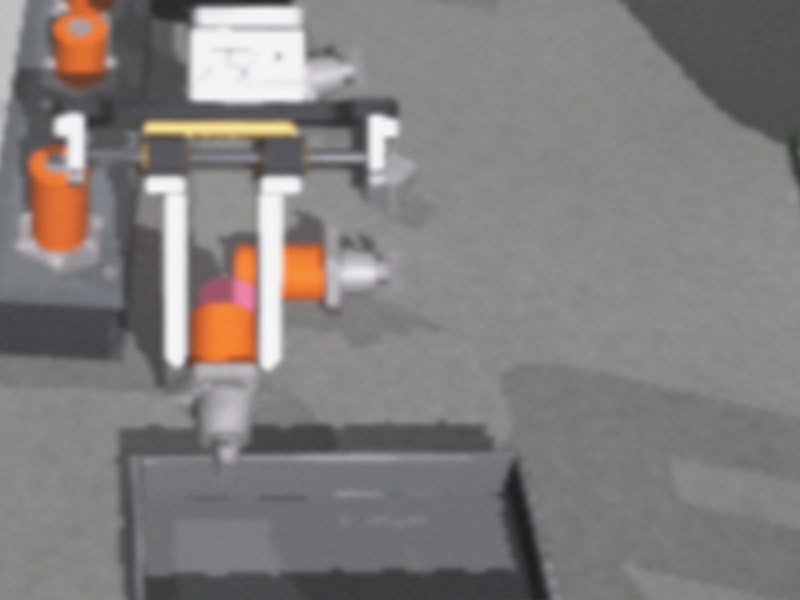

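```bash
python3 - <<'E'
from pl import *
for n,u in(("pink",(314,343)),("yellow",(512,348)),("gauge",(414,405))):
    print(n,ray("top",np.array(u)*.64,.04))
plan([("pre",tn(.065,.0035-.028,.15),NY,-30),("low",tn(.065,.0035-.028,.056),NY,-30)])
E
```

```text
pink [0.49177173 0.18741803 0.04      ]
yellow [ 0.49010966 -0.18246552  0.04      ]
gauge [ 0.38168597 -0.00114309  0.04      ]
pre        rows 3 [-11.0, -4.7, 12.6, 0.4, -14.8, 0.3]
low        rows 3 [-46.9, 0.1, 81.4, -0.0, 0.0, 0.0]
```

Request:
move_arm(
  targets=[
    [[-11,-4.7,12.6,0.4,-14.8,0.3],[-11,-4.7,12.6,0.4,-14.8,0.3],[-11,-4.7,12.6,0.4,-14.8,0.3],[-11,-4.7,12.6,0.4,-14.8,0.3]],
  ],
)

```text
clock: 11.3
tcp_pos: [0.4907, 0.308, 0.1373]
eef_rot: [-0.191, 0.646, 0.718, 0.177]
contact_force: [-0.1, 0.3, -2.2]
opening: 0.0353
grip_force: 30.0
```

Request:
move_arm(
  targets=[
    [[-15,0,26,0,0,0],[-30,0,52,0,0,0],[-40,0,69,0,0,0],[-47,0,81,0,0,0],[-47,0,81,0,0,0],[-47,0,81,0,0,0]],
  ],
)

```text
clock: 11.8
tcp_pos: [0.4897, 0.3051, 0.0405]
eef_rot: [-0.193, 0.649, 0.715, 0.174]
contact_force: [-1.0, -1.1, -2.6]
opening: 0.0357
grip_force: 30.0
```

```bash
python3 - <<'E'
from pl import *
p,Rc=cur();print(p-Rc[:,2]*.019,tn(.065,.0035-.028,.056))
s=manip.observe();print(s['opening'],s['contact_force'])
E
```

```text
[0.49069027 0.29556751 0.05696029] [0.49068167 0.29566395 0.056     ]
0.035695474084207555 [-0.99525178 -1.119985   -2.60522436]
```

Request:
move_arm(
  targets=[
    [[-1,0,2,0,0,0],[-1,0,2,0,0,0],[-1,0,2,0,0,0],[-1,0,2,0,0,0],[-1,0,2,0,0,0],[-1,0,2,0,0,0]],
  ],
  gripper=0.5,
)

```text
clock: 12.3
tcp_pos: [0.4911, 0.3062, 0.04]
eef_rot: [-0.192, 0.648, 0.716, 0.176]
contact_force: [0.6, -0.6, 1.5]
opening: 0.0469
grip_force: 0.6
```

Request:
move_arm(
  targets=[
    [[20,0,-35,0,0,0],[40,0,-69,0,0,0],[60,0,-104,0,0,0],[80,0,-139,0,0,0],[80,0,-139,0,0,0],[80,0,-139,0,0,0]],
  ],
)

```text
clock: 12.8
tcp_pos: [0.4922, 0.3056, 0.203]
eef_rot: [-0.19, 0.647, 0.716, 0.178]
contact_force: [-1.2, -0.1, -0.7]
opening: 0.0467
grip_force: 0.0
```

```bash
python3 - <<'E'
from pl import *
overlay("side",[],"pics/a4.png",(200,190,180,135))
a=90+HY; g=lambda z:hd(0,-.04,z)
plan([("above",g(.22),a,30),("down",g(.094),a,30)])
print('after twist')
plan([("lift",g(.16),a-56,30),("lift2",g(.26),a-56,30),
 ("mid",tn(0,.0035-.032,.26),NY,-10),("tilt",tn(0,.0035-.028,.15),NY,-30),("low",tn(0,.0035-.028,.055),NY,-30)],start_at(g(.094),a-56,30))
E
```

```text
above      rows 8 [-161.8, 46.8, -95.7, 0.1, -25.8, -47.9]
above      rows 7 [-141.3, -86.6, -13.8, 0.1, -22.1, -41.2]
down       rows 4 [63.0, -0.0, 109.2, 0.0, -0.0, 0.0]
after twist
lift       rows 2 [-33.0, 0.0, -57.2, 0.0, 0.0, 0.0]
lift2      rows 3 [-50.0, 0.0, -86.6, 0.0, 0.0, 0.0]
mid        rows 8 [273.6, 36.4, -155.7, 4.4, 32.9, 25.2]
mid        rows 2 [56.7, -19.1, 3.6, 0.9, 6.2, 4.7]
tilt       rows 3 [-8.7, 0.1, 107.9, -0.0, 20.0, 0.0]
low        rows 3 [-47.5, 0.0, 82.2, -0.0, -0.0, 0.0]
```

View pics/a4.png

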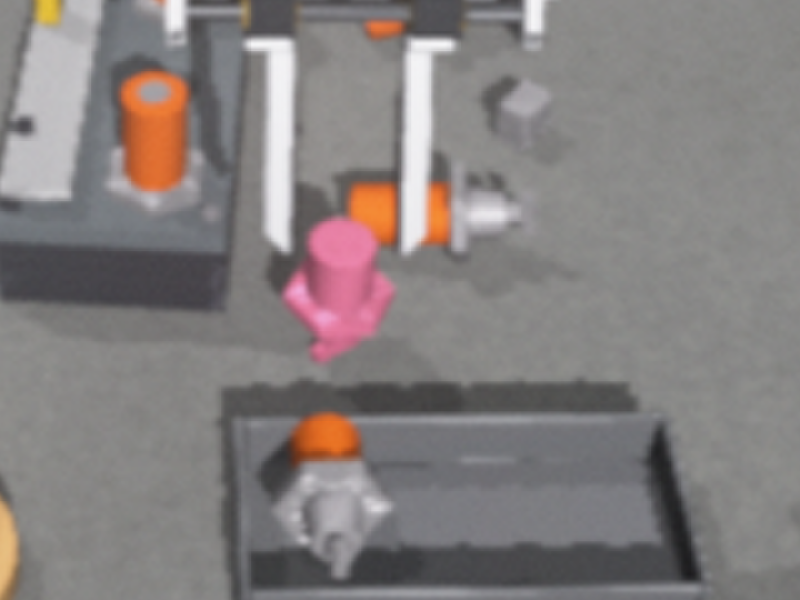

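```bash
python3 - <<'E'
from pl import *
for c in K: manip.camera(c)
u,v=[[np.array(d['uv']) for d in manip.pinpoint(c,"short1_end")] for c in("top","side")]
Ps=[K[c]['mtx']@np.c_[cv2.Rodrigues(K[c]['rvec'])[0],K[c]['tvec']] for c in("top","side")]
for n in("short1_end","short1"):
  A,B=[[np.array(d['uv']) for d in manip.pinpoint(c,n)] for c in("top","side")]
  for p in A:
    for q in B:
        X=cv2.triangulatePoints(*Ps,p.reshape(2,1),q.reshape(2,1))[:,0];X=X[:3]/X[3]
        e=max(np.linalg.norm(proj("top",[X])[0]-p),np.linalg.norm(proj("side",[X])[0]-q))
        if e<2 and -.02<X[2]<.2 and X[1]>.2:
            Rm,t=upyaw(TN);print(n,(Rm.T@(X-t)).round(3),round(e,1))
a=90+HY; g=lambda z:hd(0,-.04,z)
plan([("lift",g(.16),a-56,30),("lift2",g(.26),a-56,30),
 ("mid",tn(-.065,.0035-.032,.26),NY,-10),("tilt",tn(-.065,.0035-.031,.15),NY,-45),("low",tn(-.065,.0035-.031,.043),NY,-45)],start_at(g(.094),a-56,30))
E
```

```text
lift       rows 2 [-33.0, 0.0, -57.2, 0.0, 0.0, 0.0]
lift2      rows 3 [-50.0, 0.0, -86.6, 0.0, 0.0, 0.0]
mid        rows 8 [275.2, -10.2, -156.8, 4.1, 30.4, 23.3]
mid        rows 3 [81.4, -38.2, 1.0, 1.2, 8.7, 6.6]
tilt       rows 6 [-7.2, 0.0, 105.1, -0.0, 35.0, 0.0]
low        rows 3 [-75.7, 0.0, 75.6, -0.0, -0.0, 0.0]
```

Request:
move_arm(
  targets=[
    [[-162,47,-96,0,-25.8,-47.9],[-162,47,-96,0,-25.8,-47.9],[-162,47,-96,0,-25.8,-47.9],[-162,47,-96,0,-25.8,-47.9],[-162,47,-96,0,-25.8,-47.9],[-162,47,-96,0,-25.8,-47.9],[-162,47,-96,0,-25.8,-47.9],[-162,47,-96,0,-25.8,-47.9]],
  ],
  gripper=0.55,
)

```text
clock: 13.92
tcp_pos: [0.5552, 0.1223, 0.2009]
eef_rot: [0.055, 0.325, 0.94, 0.092]
contact_force: [0.4, 0.7, -0.7]
opening: 0.052
grip_force: 0.0
```

Request:
move_arm(
  targets=[
    [[0,0,0,0,0,0],[0,0,0,0,0,0]],
  ],
)

```text
clock: 14.08
tcp_pos: [0.5548, 0.1229, 0.2008]
eef_rot: [0.054, 0.327, 0.939, 0.092]
contact_force: [-0.5, -0.8, 0.5]
opening: 0.0515
grip_force: 0.0
```

```bash
python3 - <<'E'
from pl import *
a=90+HY; g=lambda z:hd(0,-.04,z)
plan([("above",g(.20),a,30),("down",g(.094),a,30)])
E
```

```text
above      rows 7 [-141.2, -89.9, 4.4, 0.1, -22.3, -41.3]
down       rows 3 [53.0, -0.0, 91.7, 0.0, 0.0, -0.0]
```

Request:
move_arm(
  targets=[
    [[-141,-90,4.4,0,-22.3,-41.3],[-141,-90,4.4,0,-22.3,-41.3],[-141,-90,4.4,0,-22.3,-41.3],[-141,-90,4.4,0,-22.3,-41.3],[-141,-90,4.4,0,-22.3,-41.3],[-141,-90,4.4,0,-22.3,-41.3],[-141,-90,4.4,0,-22.3,-41.3],[-141,-90,4.4,0,-22.3,-41.3]],
  ],
)

```text
clock: 14.75
tcp_pos: [0.6098, -0.0345, 0.1816]
eef_rot: [0.258, -0.011, 0.966, 0.004]
contact_force: [0.4, -0.3, -0.7]
opening: 0.0514
grip_force: 0.0
```

Request:
move_arm(
  targets=[
    [[0,0,0,0,0,0],[22,0,38,0,0,0],[40,0,69,0,0,0],[50,0,86.5,0,0,0],[53,0,91.7,0,0,0],[53,0,91.7,0,0,0],[53,0,91.7,0,0,0]],
  ],
)

```text
clock: 15.33
tcp_pos: [0.6137, -0.0343, 0.0792]
eef_rot: [0.261, -0.012, 0.965, 0.004]
contact_force: [0.2, 0.3, 0.9]
opening: 0.0515
grip_force: 0.0
```

Request:
move_arm(
  targets=[
    [[0,0,0,0,0,0],[0,0,0,0,0,0],[0,0,0,0,0,0],[0,0,0,0,0,0],[0,0,0,0,0,0],[0,0,0,0,0,0]],
  ],
  gripper=0,
)

```text
clock: 15.83
tcp_pos: [0.6136, -0.0338, 0.0801]
eef_rot: [0.262, -0.012, 0.965, 0.004]
contact_force: [-0.4, 3.1, 5.5]
opening: 0.0355
grip_force: 30.0
```

Request:
move_arm(
  targets=[
    [[0.1,-1.2,0,3.5,0,6.1],[0.2,-2.3,-0.1,7,0,12.1],[0.5,-3.4,-0.3,10.5,0,18.2],[1,-4.5,-0.6,14,0,24.2],[1.5,-5.4,-0.9,17.5,0,30.3],[2.1,-6.4,-1.2,21,0,36.4],[2.8,-7.2,-1.6,24.5,0,42.4],[3.6,-7.9,-2.1,28,0,48.5]],
  ],
)

```text
clock: 16.5
tcp_pos: [0.6116, -0.0402, 0.0802]
eef_rot: [0.247, 0.297, 0.919, -0.076]
contact_force: [5.7, 4.9, -5.0]
opening: 0.0354
grip_force: 30.0
```

Request:
move_arm(
  targets=[
    [[0,0,0,0,0,0],[-5,0,-8.7,0,0,0],[-12,0,-20.8,0,0,0],[-20,0,-34.6,0,0,0],[-28,0,-48.5,0,0,0],[-33,0,-57.2,0,0,0],[-33,0,-57.2,0,0,0]],
  ],
)

```text
clock: 17.08
tcp_pos: [0.6095, -0.0425, 0.146]
eef_rot: [0.245, 0.296, 0.92, -0.077]
contact_force: [0.0, 0.6, -2.1]
opening: 0.0352
grip_force: 29.8
```

Request:
move_arm(
  targets=[
    [[-50,0,-87,0,0,0],[-50,0,-87,0,0,0],[-50,0,-87,0,0,0],[-50,0,-87,0,0,0],[-50,0,-87,0,0,0]],
  ],
)

```text
clock: 17.5
tcp_pos: [0.6085, -0.0427, 0.2438]
eef_rot: [0.243, 0.296, 0.921, -0.077]
contact_force: [-0.2, 0.4, -1.9]
opening: 0.0356
grip_force: 29.8
```

```bash
cat >> pl.py <<'E'
Ps=[K[c]['mtx']@np.c_[cv2.Rodrigues(K[c]['rvec'])[0],K[c]['tvec']] for c in("top","side")]
def tri(n,T=None,emax=2.5):
  A,B=[[np.array(d['uv'],float) for d in manip.pinpoint(c,n)] for c in("top","side")]
  for p in A:
    for q in B:
        X=cv2.triangulatePoints(*Ps,p.reshape(2,1),q.reshape(2,1))[:,0];X=X[:3]/X[3]
        e=max(np.linalg.norm(proj("top",[X])[0]-p),np.linalg.norm(proj("side",[X])[0]-q))
        if e<emax and -.02<X[2]<.2:
            loc=''
            if T is not None: Rm,t=upyaw(T);loc=(Rm.T@(X-t)).round(3)
            if T is None or abs(loc[0])<.13 and abs(loc[1])<.1: print(n,X.round(3),loc,round(e,1))
E
python3 - <<'E'
from pl import *
for c in K: manip.camera(c)
tri("short1_end",TN);tri("short1",TN)
print(manip.observe()['opening'])
plan([("mid",tn(-.065,.0035-.032,.26),NY,-10),("tilt",tn(-.065,.0035-.031,.15),NY,-45),("low",tn(-.065,.0035-.031,.043),NY,-45)])
E
```

```text
short1 [0.481 0.282 0.138] [ 0.054 -0.037  0.138] 0.2
short1 [0.49  0.314 0.018] [ 0.066 -0.006  0.018] 1.8
0.035292197226012414
mid        rows 8 [263.8, 93.9, -148.5, 6.4, 28.7, 38.1]
mid        rows 3 [84.5, -32.2, 0.5, 1.9, 8.2, 10.9]
tilt       rows 6 [-7.2, 0.1, 105.0, -0.0, 35.0, 0.0]
low        rows 3 [-75.7, 0.0, 75.7, -0.0, 0.0, 0.0]
```

Request:
move_arm(
  targets=[
    [[264,94,-148,6.4,28.7,38.1],[264,94,-148,6.4,28.7,38.1],[264,94,-148,6.4,28.7,38.1],[264,94,-148,6.4,28.7,38.1],[264,94,-148,6.4,28.7,38.1],[264,94,-148,6.4,28.7,38.1],[264,94,-148,6.4,28.7,38.1],[264,94,-148,6.4,28.7,38.1]],
  ],
)

```text
clock: 18.47
tcp_pos: [0.4162, 0.2113, 0.2419]
eef_rot: [0.006, 0.6, 0.799, 0.03]
contact_force: [0.5, -0.4, -1.6]
opening: 0.035
grip_force: 29.9
```

Request:
move_arm(
  targets=[
    [[0,0,0,0,0,0],[0,0,0,0,0,0]],
  ],
)

```text
clock: 18.63
tcp_pos: [0.4169, 0.2106, 0.242]
eef_rot: [0.007, 0.598, 0.801, 0.029]
contact_force: [0.2, 0.3, -1.5]
opening: 0.035
grip_force: 29.9
```

```bash
python3 - <<'E'
from pl import *
p,Rc=cur();print(p-Rc[:,2]*.019, tn(-.065,.0035-.032,.26))
plan([("tilt",tn(-.065,.0035-.031,.15),NY,-45),("low",tn(-.065,.0035-.031,.043),NY,-45)])
E
```

```text
[0.41598079 0.20989143 0.26092666] [0.36169347 0.27898932 0.26      ]
tilt       rows 7 [92.9, -36.6, 105.7, -1.4, 43.2, 11.5]
low        rows 3 [-75.7, -0.1, 75.7, 0.0, 0.0, -0.0]
```

Request:
move_arm(
  targets=[
    [[93,-37,106,-1.4,43.2,11.5],[93,-37,106,-1.4,43.2,11.5],[93,-37,106,-1.4,43.2,11.5],[93,-37,106,-1.4,43.2,11.5],[93,-37,106,-1.4,43.2,11.5],[93,-37,106,-1.4,43.2,11.5],[93,-37,106,-1.4,43.2,11.5],[93,-37,106,-1.4,43.2,11.5]],
  ],
)

```text
clock: 19.3
tcp_pos: [0.3612, 0.2906, 0.1346]
eef_rot: [-0.284, 0.624, 0.681, 0.257]
contact_force: [-0.4, -1.2, -1.6]
opening: 0.0354
grip_force: 29.9
```

Request:
move_arm(
  targets=[
    [[0,0,0,0,0,0],[0,0,0,0,0,0]],
  ],
)

```text
clock: 19.47
tcp_pos: [0.3618, 0.2928, 0.1373]
eef_rot: [-0.282, 0.621, 0.684, 0.258]
contact_force: [-0.5, 0.3, -1.4]
opening: 0.0349
grip_force: 29.9
```

```bash
python3 - <<'E'
from pl import *
p,Rc=cur();print(p-Rc[:,2]*.019, tn(-.065,.0035-.031,.15),manip.observe()['joint_positions'])
plan([("low",tn(-.065,.0035-.031,.043),NY,-45)])
overlay("top",[],"pics/a5.png",(110,150,180,135))
E
```

```text
[0.36306375 0.27939137 0.15070575] [0.36159582 0.27998454 0.15      ] [-0.08889078  0.03777396  2.12861496  0.81307297  1.27493074 -0.55570449]
low        rows 3 [-75.5, -1.7, 76.7, 0.2, 0.1, -0.0]
```

View pics/a5.png

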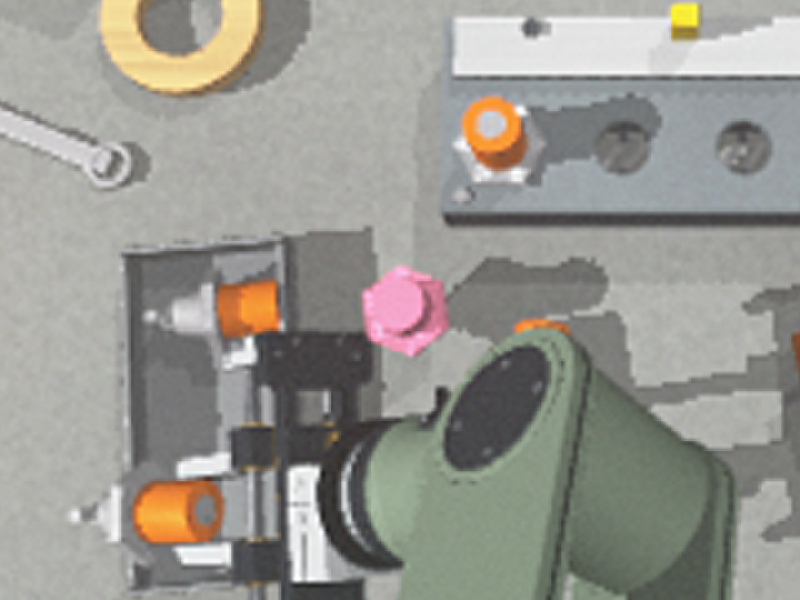

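Short 1 lies in the far slot against the right wall at (250,310); the held one is over the near slot. Lower and release.

Request:
move_arm(
  targets=[
    [[-25,0,25,0,0,0],[-50,-1,50,0,0,0],[-66,-1.5,67,0,0,0],[-75,-1.7,76,0,0,0],[-75,-1.7,76,0,0,0],[-75,-1.7,76,0,0,0]],
  ],
)

```text
clock: 20.02
tcp_pos: [0.3607, 0.2926, 0.0291]
eef_rot: [-0.28, 0.621, 0.685, 0.257]
contact_force: [0.9, -6.7, -3.3]
opening: 0.0352
grip_force: 30.0
```

Request:
move_arm(
  targets=[
    [[-1,0,1,0,0,0],[-1,0,1,0,0,0],[-1,0,1,0,0,0],[-1,0,1,0,0,0],[-1,0,1,0,0,0],[-1,0,1,0,0,0]],
  ],
  gripper=0.5,
)

```text
clock: 20.52
tcp_pos: [0.3592, 0.2942, 0.0292]
eef_rot: [-0.283, 0.621, 0.684, 0.258]
contact_force: [0.3, 0.7, 0.5]
opening: 0.0469
grip_force: 0.0
```

Request:
move_arm(
  targets=[
    [[25,0,-25,0,0,0],[50,0,-50,0,0,0],[75,0,-75,0,0,0],[100,0,-100,0,0,0],[125,0,-125,0,0,0],[125,0,-125,0,0,0],[125,0,-125,0,0,0]],
  ],
)

```text
clock: 21.1
tcp_pos: [0.3604, 0.2937, 0.2077]
eef_rot: [-0.281, 0.62, 0.685, 0.26]
contact_force: [-0.3, 0.7, -0.8]
opening: 0.0474
grip_force: 0.0
```

```bash
python3 - <<'E'
from pl import *
print(find_lying(.046,(.441,-.09),.3)); print(find_lying(.066,(.420,.0997),.04))
for c in K: manip.camera(c)
tri("short1",TN);tri("short1_end",TN)
q=(.441,-.09,.3);L=.046
ax=np.array([np.cos(q[2]),np.sin(q[2])]);g=lambda z:np.r_[np.array(q[:2])+.027*ax,z]
a=np.degrees(q[2])-90
plan([("above",g(.2),a,0),("down",g(.024),a,0)])
E
```

```text
(array([ 0.44090339, -0.09078811,  0.58884822]), np.float64(0.28582364320755005), ['top', 'side'])
(array([ 0.41756759,  0.09952923, -0.23689127]), np.float64(0.11871647834777832), ['side'])
short1 [0.358 0.312 0.035] [-0.065  0.005  0.035] 0.7
short1 [0.484 0.316 0.022] [ 0.061 -0.004  0.022] 0.2
short1_end [0.369 0.267 0.017] [-0.058 -0.041  0.017] 1.4
above      rows 8 [-177.7, 44.1, -156.6, -18.9, -23.2, 45.5]
above      rows 5 [-71.8, 129.1, -29.9, -11.8, -14.5, 28.4]
down       rows 5 [-0.1, -0.1, 176.0, 0.0, -0.0, -0.0]
```

Request:
move_arm(
  targets=[
    [[-178,44,-157,-18.9,-23.2,45.5],[-178,44,-157,-18.9,-23.2,45.5],[-178,44,-157,-18.9,-23.2,45.5],[-178,44,-157,-18.9,-23.2,45.5],[-178,44,-157,-18.9,-23.2,45.5],[-178,44,-157,-18.9,-23.2,45.5],[-178,44,-157,-18.9,-23.2,45.5],[-178,44,-157,-18.9,-23.2,45.5]],
  ],
  gripper=0.7,
)

```text
clock: 22.47
tcp_pos: [0.4264, 0.0604, 0.1914]
eef_rot: [-0.117, 0.911, 0.381, 0.109]
contact_force: [-0.4, 0.6, 0.1]
opening: 0.066
grip_force: 0.0
```

Request:
move_arm(
  targets=[
    [[0,0,0,0,0,0],[0,0,0,0,0,0]],
  ],
)

```text
clock: 22.63
tcp_pos: [0.4252, 0.0626, 0.1908]
eef_rot: [-0.119, 0.908, 0.386, 0.109]
contact_force: [0.2, -0.6, -0.6]
opening: 0.0659
grip_force: 0.0
```

```bash
python3 - <<'E'
from pl import *
m=orange("top").astype(np.uint8)
n,l,st,ct=cv2.connectedComponentsWithStats(m)
for i in range(1,n):
    if st[i,4]>15:
        p=ray("top",ct[i],.022);rr=cv2.minAreaRect(np.argwhere(l==i)[:,::-1].astype(np.float32))
        print(st[i].tolist(),ct[i].round(1),p.round(3),rr[1],rr[2])
print(find_lying(.046,(.441,-.09),.28,("top",)))
q=(.441,-.09,.28)
ax=np.array([np.cos(q[2]),np.sin(q[2])]);g=lambda z:np.r_[np.array(q[:2])+.027*ax,z]
a=np.degrees(q[2])-90
plan([("above",g(.12),a,0),("down",g(.024),a,0)])
E
```

```text
[116, 83, 35, 25, 364] [137.3  96.8] [0.878 0.41  0.022] (23.87297821044922, 32.38818359375) 81.25383758544922
[300, 177, 7, 10, 34] [302.1 182.9] [ 0.611 -0.11   0.022] (10.294882774353027, 4.34121561050415) 60.2551155090332
[159, 213, 13, 12, 87] [164.3 218.9] [0.493 0.299 0.022] (11.0, 12.0) 90.0
[232, 223, 5, 18, 67] [234.4 231.5] [0.46  0.09  0.022] (3.988218307495117, 17.026622772216797) 4.398705005645752
[158, 257, 15, 14, 114] [164.7 263.6] [0.363 0.289 0.022] (10.738059043884277, 13.232758522033691) 77.47119140625
(array([ 0.441, -0.09 ,  0.28 ]), np.float64(0.0), [])
above      rows 6 [-94.7, 140.1, 45.6, -12.0, -14.4, 29.6]
down       rows 3 [-0.0, -0.1, 96.0, 0.0, -0.0, -0.0]
```

Request:
move_arm(
  targets=[
    [[-95,140,46,-12,-14.4,29.6],[-95,140,46,-12,-14.4,29.6],[-95,140,46,-12,-14.4,29.6],[-95,140,46,-12,-14.4,29.6],[-95,140,46,-12,-14.4,29.6],[-95,140,46,-12,-14.4,29.6],[-95,140,46,-12,-14.4,29.6],[-95,140,46,-12,-14.4,29.6]],
  ],
)

```text
clock: 23.45
tcp_pos: [0.4666, -0.0823, 0.1012]
eef_rot: [-0.0, 0.99, 0.14, 0.001]
contact_force: [0.6, 1.0, -0.1]
opening: 0.0657
grip_force: 0.0
```

Request:
move_arm(
  targets=[
    [[0,0,0,0,0,0],[0,0,0,0,0,0],[0,0,0,0,0,0]],
  ],
)

```text
clock: 23.7
tcp_pos: [0.467, -0.0827, 0.1018]
eef_rot: [0.001, 0.99, 0.139, 0.001]
contact_force: [-0.4, 0.4, 0.4]
opening: 0.0659
grip_force: 0.0
```

```bash
python3 - <<'E'
from pl import *
p,Rc=cur();print(p-Rc[:,2]*.019)
q=(.441,-.09,.28)
ax=np.array([np.cos(q[2]),np.sin(q[2])]);g=lambda z:np.r_[np.array(q[:2])+.027*ax,z]
a=np.degrees(q[2])-90
plan([("down",g(.024),a,0)])
I=[('r',roller(.046),lieL(.046)(q)),('r',[cyl(.004,-.001,.004,.001)],(np.eye(3),p))]
overlay("side",I,"pics/b1.png",(220,120,140,105))
E
```

```text
[ 0.46693316 -0.08265359  0.12084476]
down       rows 3 [-0.2, -0.3, 96.8, 0.1, -0.1, -0.0]
```

View pics/b1.png

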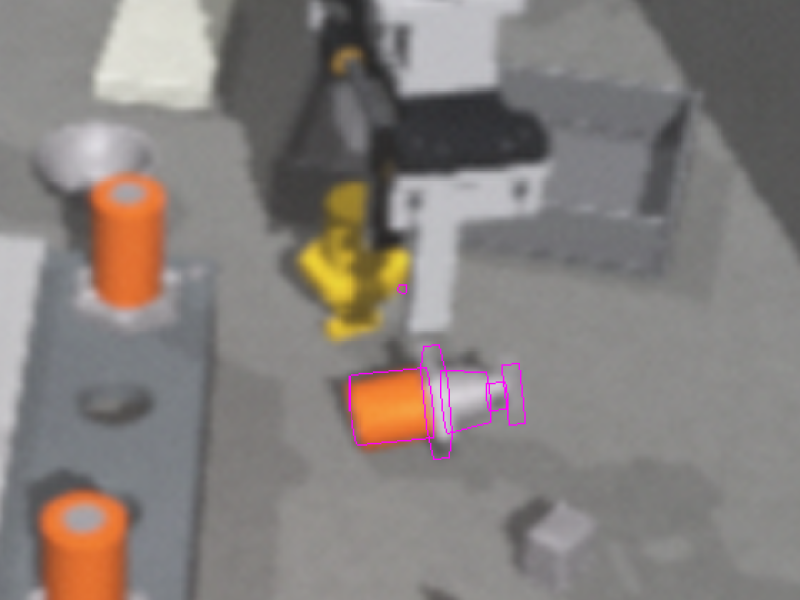

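The loose short roller fits its outline to within about 3 px at (390,408). Descend and grip.

Request:
move_arm(
  targets=[
    [[0,0,35,0,0,0],[0,0,65,0,0,0],[0,0,85,0,0,0],[0,0,95,0,0,0],[0,0,96,0,0,0],[0,0,96,0,0,0]],
  ],
)

```text
clock: 24.25
tcp_pos: [0.4671, -0.0829, 0.0052]
eef_rot: [0.0, 0.99, 0.139, 0.0]
contact_force: [-0.3, 0.5, 1.4]
opening: 0.0658
grip_force: 0.0
```

Request:
move_arm(
  targets=[
    [[0,0,0,0,0,0],[0,0,0,0,0,0],[0,0,0,0,0,0],[0,0,0,0,0,0],[0,0,0,0,0,0],[0,0,0,0,0,0]],
  ],
  gripper=0,
)

```text
clock: 24.75
tcp_pos: [0.4683, -0.0834, 0.006]
eef_rot: [0.001, 0.99, 0.139, 0.002]
contact_force: [0.8, -0.3, 1.8]
opening: 0.0358
grip_force: 29.8
```

Request:
move_arm(
  targets=[
    [[0,0,-30,0,0,0],[0,0,-70,0,0,0],[0,0,-110,0,0,0],[0,0,-150,0,0,0],[0,0,-180,0,0,0],[0,0,-180,0,0,0],[0,0,-180,0,0,0]],
  ],
)

```text
clock: 25.33
tcp_pos: [0.4678, -0.083, 0.1867]
eef_rot: [0.001, 0.99, 0.139, 0.002]
contact_force: [-1.5, -0.0, -2.2]
opening: 0.0353
grip_force: 29.8
```

```bash
python3 - <<'E'
from pl import *
print(manip.observe()['joint_positions'])
# orange to +y: o=-.0035, grasp +.027
plan([("over",tn(0,-.0035+.027,.2),NY,0),("low",tn(0,-.0035+.027,.031),NY,0)])
overlay("side",[],"pics/b2.png",(200,90,160,120))
E
```

```text
[-3.57680495e-01  4.60897915e-03  1.80394765e+00 -4.34861028e-04
  1.32787326e+00  9.34378991e-01]
over       rows 8 [48.5, -284.7, 3.1, 0.2, -0.0, -54.4]
over       rows 4 [120.3, -58.6, 1.9, 0.1, -0.0, -25.2]
low        rows 5 [-0.0, -0.1, 169.0, 0.0, -0.0, -0.0]
```

View pics/b2.png

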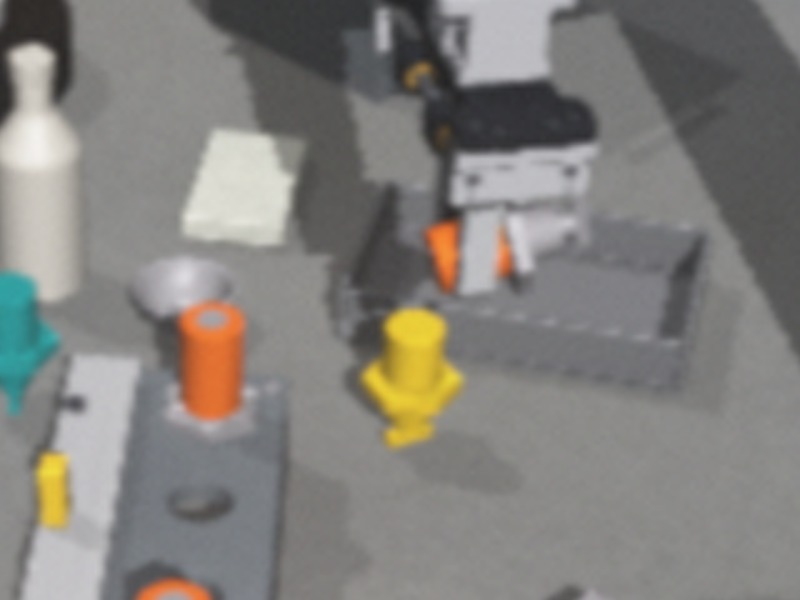

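The roller is held level. Carry it over to the narrow tray's middle slot.

Request:
move_arm(
  targets=[
    [[48,-285,3,0,0,-54.4],[48,-285,3,0,0,-54.4],[48,-285,3,0,0,-54.4],[48,-285,3,0,0,-54.4],[48,-285,3,0,0,-54.4],[48,-285,3,0,0,-54.4],[48,-285,3,0,0,-54.4],[48,-285,3,0,0,-54.4]],
  ],
)

```text
clock: 26.05
tcp_pos: [0.4304, 0.2102, 0.1783]
eef_rot: [-0.002, 0.814, 0.581, -0.002]
contact_force: [-0.4, 0.1, -2.4]
opening: 0.0356
grip_force: 29.8
```

```bash
python3 - <<'E'
from pl import *
manip.camera("top");manip.camera("top");print(manip.observe()['opening'])
plan([("over",tn(0,-.0035+.027,.2),NY,0)])
E
```

```text
0.03548395582332336
over       rows 4 [120.7, -53.4, -2.9, -0.3, 0.2, -25.0]
```

Request:
move_arm(
  targets=[
    [[120,-54,-2,0,0,-25],[120,-54,-2,0,0,-25],[120,-54,-2,0,0,-25],[120,-54,-2,0,0,-25],[120,-54,-2,0,0,-25],[120,-54,-2,0,0,-25],[120,-54,-2,0,0,-25]],
  ],
)

```text
clock: 26.73
tcp_pos: [0.4237, 0.3335, 0.1821]
eef_rot: [0.001, 0.675, 0.738, -0.002]
contact_force: [-0.0, -1.0, -2.5]
opening: 0.0354
grip_force: 29.8
```

```bash
python3 - <<'E'
from pl import *
plan([("low",tn(0,-.0035+.027,.031),NY,0)])
overlay("side",[],"pics/b3.png",(210,180,160,120))
E
```

```text
low        rows 5 [4.3, -1.8, 170.1, -0.1, 0.2, -0.5]
```

View pics/b3.png

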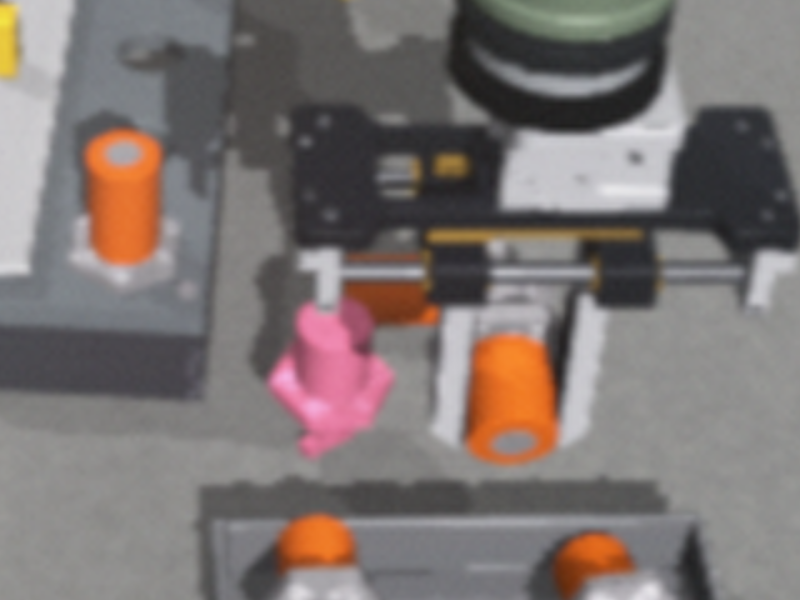

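The held roller is level over the middle, with a gap between the other two below. Lower and release.

Request:
move_arm(
  targets=[
    [[1,0,40,0,0,0],[2,-1,80,0,0,0],[3,-1,120,0,0,0],[4,-2,145,0,0,0],[4,-2,160,0,0,0],[4,-2,168,0,0,0],[4,-2,168,0,0,0],[4,-2,168,0,0,0]],
  ],
)

```text
clock: 27.45
tcp_pos: [0.4226, 0.3387, 0.0162]
eef_rot: [0.001, 0.674, 0.739, 0.0]
contact_force: [-1.1, -0.2, -1.4]
opening: 0.0357
grip_force: 29.8
```

Request:
move_arm(
  targets=[
    [[0,0,1,0,0,0],[0,0,1,0,0,0],[0,0,1,0,0,0],[0,0,1,0,0,0],[0,0,1,0,0,0]],
  ],
  gripper=0.48,
)

```text
clock: 27.87
tcp_pos: [0.4225, 0.3397, 0.0155]
eef_rot: [0.001, 0.673, 0.739, 0.001]
contact_force: [-0.5, 0.5, 0.2]
opening: 0.0449
grip_force: 0.0
```

Request:
move_arm(
  targets=[
    [[0,0,-40,0,0,0],[0,0,-80,0,0,0],[0,0,-120,0,0,0],[0,0,-160,0,0,0],[0,0,-190,0,0,0],[0,0,-190,0,0,0]],
  ],
)

```text
clock: 28.37
tcp_pos: [0.4261, 0.3423, 0.2136]
eef_rot: [0.003, 0.673, 0.74, 0.008]
contact_force: [0.4, 0.8, 0.9]
opening: 0.0453
grip_force: 0.0
```

```bash
python3 - <<'E'
from pl import *
q=(.420,.0997,.0415);print(find_lying(.066,q[:2],q[2]))
for c in K: manip.camera(c)
tri("short1",TN);tri("short1_end",TN)
# bench long
ax=np.array([np.cos(q[2]),np.sin(q[2])]);g=lambda z:np.r_[np.array(q[:2])+.037*ax,z]
a=np.degrees(q[2])-90
plan([("above",g(.16),a,0),("down",g(.024),a,0)])
overlay("side",[('r',roller(.066),lieL(.066)(q))],"pics/b4.png",(210,150,200,150))
E
```

```text
(array([ 0.41844563,  0.10043415, -0.02846277]), np.float64(0.27698320150375366), ['top', 'side'])
short1 [0.427 0.317 0.038] [0.003 0.003 0.038] 1.4
short1 [0.424 0.325 0.01 ] [0.001 0.011 0.01 ] 0.2
short1 [0.492 0.313 0.025] [ 0.068 -0.008  0.025] 1.7
short1 [0.36  0.313 0.032] [-0.063  0.005  0.032] 1.0
short1 [ 0.418  0.311 -0.01 ] [-0.006 -0.002 -0.01 ] 1.8
short1_end [0.371 0.271 0.029] [-0.057 -0.038  0.029] 1.9
above      rows 8 [-140.5, 8.0, 36.7, 0.0, 0.1, 54.4]
above      rows 6 [-53.4, 84.3, 25.9, 0.0, 0.0, 38.6]
down       rows 4 [0.1, -0.1, 136.0, 0.0, 0.0, -0.0]
```

View pics/b4.png

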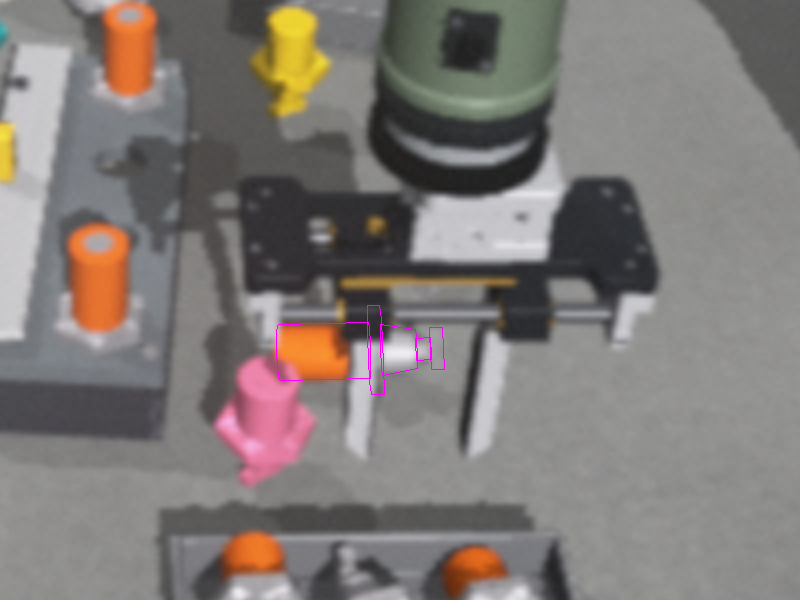

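All three shorts are in the narrow tray, and the loose long roller still fits its outline at (345,350). Go for it.

Request:
move_arm(
  targets=[
    [[-140,8,37,0,0,54.4],[-140,8,37,0,0,54.4],[-140,8,37,0,0,54.4],[-140,8,37,0,0,54.4],[-140,8,37,0,0,54.4],[-140,8,37,0,0,54.4],[-140,8,37,0,0,54.4],[-140,8,37,0,0,54.4]],
  ],
  gripper=0.6,
)

```text
clock: 29.58
tcp_pos: [0.4427, 0.2004, 0.1675]
eef_rot: [0.001, 0.938, 0.347, 0.0]
contact_force: [0.7, -0.8, 0.5]
opening: 0.0563
grip_force: 0.0
```

Request:
move_arm(
  targets=[
    [[-53,84,26,0,0,38.6],[-53,84,26,0,0,38.6],[-53,84,26,0,0,38.6],[-53,84,26,0,0,38.6],[-53,84,26,0,0,38.6],[-53,84,26,0,0,38.6],[-53,84,26,0,0,38.6],[-53,84,26,0,0,38.6]],
  ],
)

```text
clock: 30.25
tcp_pos: [0.4578, 0.1025, 0.1417]
eef_rot: [0.0, 1.0, 0.021, 0.0]
contact_force: [-0.2, -0.3, -0.2]
opening: 0.0566
grip_force: 0.0
```

```bash
python3 - <<'E'
from pl import *
q=(.420,.0997,.0415);print(find_lying(.066,q[:2],q[2],("side",)))
ax=np.array([np.cos(q[2]),np.sin(q[2])]);g=lambda z:np.r_[np.array(q[:2])+.037*ax,z]
a=np.degrees(q[2])-90
p,Rc=cur();print(p)
plan([("down",g(.024),a,0)])
E
```

```text
(array([ 0.4200919 ,  0.10058516, -0.25714948]), np.float64(0.12124902009963989), ['side'])
[0.45779749 0.10268793 0.14184041]
down       rows 4 [-1.0, 1.3, 136.8, 0.1, -0.1, 0.1]
```

Request:
move_arm(
  targets=[
    [[0,1,40,0,0,0],[0,1,80,0,0,0],[-1,1,110,0,0,0],[-1,1,130,0,0,0],[-1,1,136,0,0,0],[-1,1,136,0,0,0]],
  ],
)

```text
clock: 30.85
tcp_pos: [0.4552, 0.1015, 0.0043]
eef_rot: [0.001, 1.0, 0.021, -0.002]
contact_force: [-0.1, -0.6, 0.1]
opening: 0.0562
grip_force: 0.0
```

Request:
move_arm(
  targets=[
    [[0,0,0,0,0,0],[0,0,0,0,0,0],[0,0,0,0,0,0],[0,0,0,0,0,0],[0,0,0,0,0,0],[0,0,0,0,0,0]],
  ],
  gripper=0,
)

```text
clock: 31.35
tcp_pos: [0.4591, 0.1015, 0.0075]
eef_rot: [0.0, 1.0, 0.021, 0.003]
contact_force: [0.4, -0.5, 5.8]
opening: 0.0352
grip_force: 29.9
```

Request:
move_arm(
  targets=[
    [[0,0,-30,0,0,0],[0,0,-70,0,0,0],[0,0,-110,0,0,0],[0,0,-150,0,0,0],[0,0,-190,0,0,0],[0,0,-190,0,0,0],[0,0,-190,0,0,0]],
  ],
)

```text
clock: 31.93
tcp_pos: [0.4584, 0.1018, 0.1984]
eef_rot: [0.0, 1.0, 0.021, 0.003]
contact_force: [-0.7, -0.1, -1.9]
opening: 0.0354
grip_force: 29.9
```

```bash
python3 - <<'E'
from pl import *
print(manip.observe()['opening'])
# orange to +y in wide: o=-.0135
plan([("over",tw(0,-.0135+.037,.2),WY,0),("low",tw(0,-.0135+.037,.032),WY,0)])
E
```

```text
0.03543039451688237
over       rows 8 [-38.8, 284.0, 12.2, 0.2, -0.2, -54.4]
over       rows 4 [-108.8, 57.4, 5.1, 0.1, -0.1, -23.4]
low        rows 5 [0.1, 0.0, 168.0, -0.0, 0.0, 0.0]
```

Request:
move_arm(
  targets=[
    [[-39,284,12,0,0,-54.4],[-39,284,12,0,0,-54.4],[-39,284,12,0,0,-54.4],[-39,284,12,0,0,-54.4],[-39,284,12,0,0,-54.4],[-39,284,12,0,0,-54.4],[-39,284,12,0,0,-54.4],[-39,284,12,0,0,-54.4]],
  ],
)

```text
clock: 32.6
tcp_pos: [0.4277, -0.1796, 0.1811]
eef_rot: [-0.002, 0.901, 0.434, -0.001]
contact_force: [1.2, 0.8, -1.3]
opening: 0.0354
grip_force: 29.9
```

Request:
move_arm(
  targets=[
    [[0,0,0,0,0,0],[0,0,0,0,0,0]],
  ],
)

```text
clock: 32.77
tcp_pos: [0.428, -0.1797, 0.1813]
eef_rot: [-0.002, 0.903, 0.429, -0.001]
contact_force: [-0.6, 0.7, -2.5]
opening: 0.0353
grip_force: 29.9
```

```bash
python3 - <<'E'
from pl import *
plan([("over",tw(0,-.0135+.037,.2),WY,0)])
E
```

```text
over       rows 5 [-103.1, 73.5, -0.0, -0.3, -0.1, -29.3]
```

Request:
move_arm(
  targets=[
    [[-103,73.5,0,0,0,-29.3],[-103,73.5,0,0,0,-29.3],[-103,73.5,0,0,0,-29.3],[-103,73.5,0,0,0,-29.3],[-103,73.5,0,0,0,-29.3],[-103,73.5,0,0,0,-29.3],[-103,73.5,0,0,0,-29.3]],
  ],
)

```text
clock: 33.35
tcp_pos: [0.4223, -0.3036, 0.1826]
eef_rot: [-0.001, 0.764, 0.645, 0.0]
contact_force: [0.2, -0.6, -2.3]
opening: 0.0352
grip_force: 29.9
```

```bash
python3 - <<'E'
from pl import *
p,Rc=cur();print(p,tw(0,-.0135+.037,.2))
plan([("low",tw(0,-.0135+.037,.032),WY,0)])
overlay("side",[],"pics/b5.png",(200,70,160,120))
E
```

```text
[ 0.42230174 -0.3036064   0.18264738] [ 0.41983136 -0.30604837  0.2       ]
low        rows 5 [-3.2, -1.7, 169.6, -0.1, -0.1, 0.3]
```

View pics/b5.png

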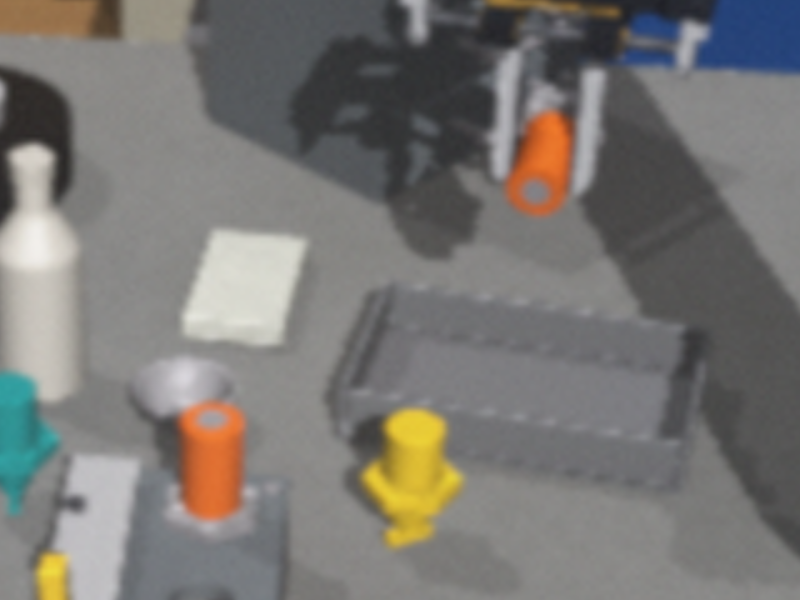

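The long roller is held level with its free end toward the camera, above the wide tray. Lower and release.

Request:
move_arm(
  targets=[
    [[-1,0,40,0,0,0],[-2,-1,80,0,0,0],[-3,-1,120,0,0,0],[-3,-2,145,0,0,0],[-3,-2,160,0,0,0],[-3,-2,168,0,0,0],[-3,-2,168,0,0,0],[-3,-2,168,0,0,0]],
  ],
)

```text
clock: 34.07
tcp_pos: [0.4211, -0.3082, 0.0169]
eef_rot: [0.001, 0.764, 0.646, 0.0]
contact_force: [-0.6, 0.7, -1.5]
opening: 0.0354
grip_force: 29.9
```

Request:
move_arm(
  targets=[
    [[0,0,1,0,0,0],[0,0,1,0,0,0],[0,0,1,0,0,0],[0,0,1,0,0,0],[0,0,1,0,0,0]],
  ],
  gripper=0.5,
)

```text
clock: 34.48
tcp_pos: [0.4211, -0.3091, 0.0163]
eef_rot: [0.002, 0.764, 0.645, 0.0]
contact_force: [0.3, 0.3, -0.4]
opening: 0.0468
grip_force: 0.0
```

Request:
move_arm(
  targets=[
    [[0,0,-40,0,0,0],[0,0,-80,0,0,0],[0,0,-120,0,0,0],[0,0,-160,0,0,0],[0,0,-190,0,0,0],[0,0,-190,0,0,0]],
  ],
)

```text
clock: 34.98
tcp_pos: [0.424, -0.3121, 0.2142]
eef_rot: [0.009, 0.764, 0.646, 0.001]
contact_force: [0.3, -0.3, 0.1]
opening: 0.047
grip_force: 0.0
```

```bash
python3 - <<'E'
from pl import *
a=-90+HY; g=lambda z:hd(0,-.12,z)
# long at y=-.12: head tilt -45
plan([("above",g(.22),a,-45),("down",g(.102),a,-45)])
arc((0,0,0),a,a+56,-45)
E
```

```text
above      rows 8 [139.3, 96.2, 4.6, -18.3, 22.9, 45.9]
above      rows 6 [92.7, -26.3, 48.2, -11.6, 14.5, 29.2]
down       rows 4 [-83.4, 0.1, 83.5, -0.0, 0.0, -0.0]
arc [[-0.1, -1.6, -0.1, 4.9, 0.0, -4.9], [-0.3, -3.3, -0.3, 9.9, 0.0, -9.9], [-0.6, -4.8, -0.6, 14.8, 0.0, -14.8], [-1.1, -6.3, -1.1, 19.8, 0.0, -19.8], [-1.7, -7.7, -1.7, 24.7, 0.0, -24.7], [-2.4, -9.0, -2.4, 29.7, 0.0, -29.7], [-3.3, -10.1, -3.3, 34.6, 0.0, -34.6], [-4.2, -11.1, -4.2, 39.6, 0.0, -39.6]]
```

Request:
move_arm(
  targets=[
    [[139,96,5,-18.3,22.9,45.9],[139,96,5,-18.3,22.9,45.9],[139,96,5,-18.3,22.9,45.9],[139,96,5,-18.3,22.9,45.9],[139,96,5,-18.3,22.9,45.9],[139,96,5,-18.3,22.9,45.9],[139,96,5,-18.3,22.9,45.9],[139,96,5,-18.3,22.9,45.9]],
  ],
  gripper=0.6,
)

```text
clock: 35.65
tcp_pos: [0.5371, -0.1866, 0.199]
eef_rot: [-0.007, 0.929, 0.277, 0.247]
contact_force: [0.4, 0.2, 0.4]
opening: 0.0561
grip_force: 0.0
```

Request:
move_arm(
  targets=[
    [[0,0,0,0,0,0],[0,0,0,0,0,0]],
  ],
)

```text
clock: 35.82
tcp_pos: [0.5373, -0.1871, 0.1997]
eef_rot: [-0.006, 0.928, 0.28, 0.246]
contact_force: [0.2, -0.5, 0.0]
opening: 0.0565
grip_force: 0.0
```

```bash
python3 - <<'E'
from pl import *
a=-90+HY; g=lambda z:hd(0,-.12,z)
plan([("above",g(.22),a,-45)])
for c in K: manip.camera(c)
tri("long1",TW);tri("long1_end",TW)
E
```

```text
above      rows 6 [98.9, -19.3, 41.2, -12.3, 15.0, 28.7]
```

Request:
move_arm(
  targets=[
    [[99,-19,41,-12.3,15,28.7],[99,-19,41,-12.3,15,28.7],[99,-19,41,-12.3,15,28.7],[99,-19,41,-12.3,15,28.7],[99,-19,41,-12.3,15,28.7],[99,-19,41,-12.3,15,28.7],[99,-19,41,-12.3,15,28.7],[99,-19,41,-12.3,15,28.7]],
  ],
)

```text
clock: 36.78
tcp_pos: [0.6192, -0.1146, 0.2087]
eef_rot: [-0.004, 0.924, 0.012, 0.383]
contact_force: [0.1, -0.0, 0.7]
opening: 0.0567
grip_force: 0.0
```

Request:
move_arm(
  targets=[
    [[0,0,0,0,0,0],[0,0,0,0,0,0]],
  ],
)

```text
clock: 36.95
tcp_pos: [0.6193, -0.1152, 0.2089]
eef_rot: [-0.004, 0.923, 0.011, 0.384]
contact_force: [0.1, 0.4, -0.2]
opening: 0.0562
grip_force: 0.0
```

```bash
python3 - <<'E'
from pl import *
a=-90+HY; g=lambda z:hd(0,-.12,z)
p,Rc=cur();print(p-Rc[:,2]*.019,g(.22))
plan([("down",g(.102),a,-45)])
for c in K: manip.camera(c)
tri("long1",TW);tri("long1_end",TW)
print(manip.observe()['joint_positions'])
E
```

```text
[ 0.60582317 -0.1155194   0.22234675] [ 0.60387972 -0.11396544  0.22      ]
down       rows 4 [-86.7, -1.8, 83.6, 0.1, -0.1, 0.1]
[-0.52856129 -0.07427758  2.05920327  0.74288175  0.58138281  0.50512164]
```

Request:
move_arm(
  targets=[
    [[-25,-1,24,0,0,0],[-50,-2,48,0,0,0],[-70,-2,67,0,0,0],[-82,-2,79,0,0,0],[-86.5,-2,83.5,0,0,0],[-86.5,-2,83.5,0,0,0],[-86.5,-2,83.5,0,0,0]],
  ],
)

```text
clock: 37.83
tcp_pos: [0.6161, -0.1121, 0.087]
eef_rot: [-0.005, 0.924, 0.011, 0.383]
contact_force: [1.0, 0.1, 0.8]
opening: 0.0562
grip_force: 0.0
```

Request:
move_arm(
  targets=[
    [[0,0,0,0,0,0],[0,0,0,0,0,0],[0,0,0,0,0,0],[0,0,0,0,0,0],[0,0,0,0,0,0],[0,0,0,0,0,0]],
  ],
  gripper=0,
)

```text
clock: 38.33
tcp_pos: [0.617, -0.1126, 0.0888]
eef_rot: [-0.004, 0.923, 0.011, 0.384]
contact_force: [-2.8, 0.3, 5.6]
opening: 0.0354
grip_force: 30.0
```

Request:
move_arm(
  targets=[
    [[-0.1,-1.6,-0.1,4.9,0,-4.9],[-0.3,-3.3,-0.3,9.9,0,-9.9],[-0.6,-4.8,-0.6,14.8,0,-14.8],[-1.1,-6.3,-1.1,19.8,0,-19.8],[-1.7,-7.7,-1.7,24.7,0,-24.7],[-2.4,-9,-2.4,29.7,0,-29.7],[-3.3,-10.1,-3.3,34.6,0,-34.6],[-4.2,-11.1,-4.2,39.6,0,-39.6]],
  ],
)

```text
clock: 39.0
tcp_pos: [0.6111, -0.1025, 0.0888]
eef_rot: [-0.184, 0.809, 0.445, 0.337]
contact_force: [2.9, 0.2, 3.1]
opening: 0.0353
grip_force: 30.0
```

```bash
python3 - <<'E'
from pl import *
manip.camera("top")
p,Rc=cur();s=manip.observe();y=Rc[:,1];print(p-Rc[:,2]*.019,"a",np.degrees(np.arctan2(y[1],y[0])),"up in tool",Rc.T@[0,0,1],s['joint_positions'],s['opening'],s['contact_force'],s['wrist_torque'])
E
```

```text
[ 0.60450763 -0.11424726  0.10229084] a -32.108060546583886 up in tool [ 0.70889445  0.00178294 -0.70531233] [-0.71911745  0.46869302  1.69899777  0.82590744  1.26107516 -0.54247189] 0.03515248693128959 [-3.53409786  1.10459161  8.70286636] [0.97860454 0.32098577 0.27853982]
```

Request:
move_arm(
  targets=[
    [[6,0,-6,0,0,0],[14,0,-14,0,0,0],[24,0,-24,0,0,0],[36,0,-36,0,0,0],[50,0,-50,0,0,0],[64,0,-64,0,0,0],[80,0,-80,0,0,0],[96,0,-96,0,0,0]],
  ],
)

```text
clock: 39.72
tcp_pos: [0.6083, -0.0995, 0.2248]
eef_rot: [-0.184, 0.811, 0.443, 0.336]
contact_force: [-0.1, -0.2, -3.0]
opening: 0.0349
grip_force: 30.0
```

Request:
move_arm(
  targets=[
    [[15,0,-15,0,0,0],[15,0,-15,0,0,0],[15,0,-15,0,0,0]],
  ],
)

```text
clock: 39.97
tcp_pos: [0.6095, -0.1007, 0.246]
eef_rot: [-0.182, 0.81, 0.444, 0.336]
contact_force: [-0.5, 0.2, -2.5]
opening: 0.0352
grip_force: 30.0
```

```bash
python3 - <<'E'
from pl import *
overlay("side",[],"pics/c1.png",(180,80,160,120))
p,Rc=cur();print(p-Rc[:,2]*.019,manip.observe()['opening'])
# grasp at local z ~ .102-.062=.040 ; incl 15 -> dy=.0386, dz=.0104; origin z .035
plan([("mid",tw(.065,-.0135+.038,.26),WY,0),("tilt",tw(.065,-.0135+.0386,.16),WY,30),("low",tw(.065,-.0135+.0386,.046),WY,30)])
E
```

```text
[ 0.60159127 -0.11168027  0.25764076] 0.03556678946745945
mid        rows 8 [-178.5, 11.2, -173.7, 8.9, -44.4, -21.5]
tilt       rows 5 [-8.8, -0.1, 97.4, -0.0, -30.0, -0.0]
low        rows 3 [57.1, 0.0, 98.7, -0.0, 0.0, -0.0]
```

View pics/c1.png

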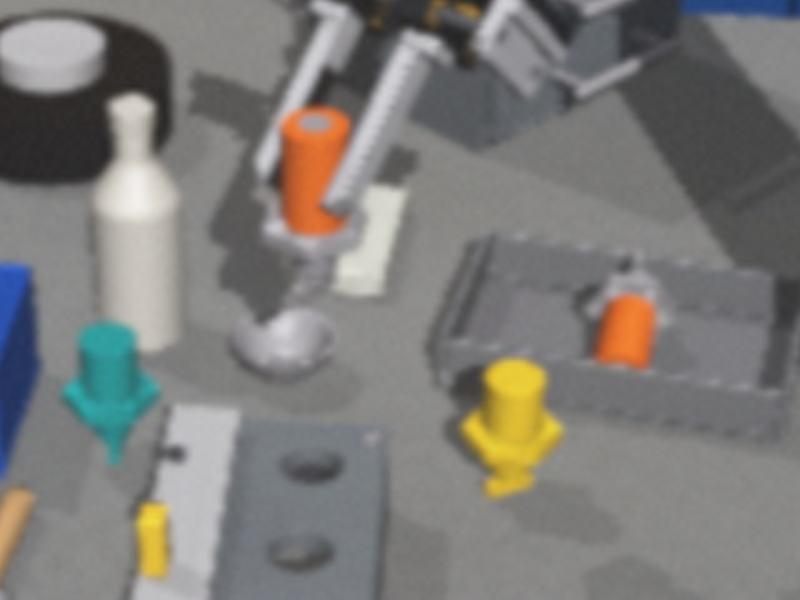

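I've now viewed 15 pictures, one over the limit of 14, so I'll view no more and rely on numbers only. The last one showed the long roller freed and one long lying in the wide tray.

Request:
move_arm(
  targets=[
    [[-178,11,-174,8.9,-44.4,-21.5],[-178,11,-174,8.9,-44.4,-21.5],[-178,11,-174,8.9,-44.4,-21.5],[-178,11,-174,8.9,-44.4,-21.5],[-178,11,-174,8.9,-44.4,-21.5],[-178,11,-174,8.9,-44.4,-21.5],[-178,11,-174,8.9,-44.4,-21.5],[-178,11,-174,8.9,-44.4,-21.5]],
  ],
)

```text
clock: 40.68
tcp_pos: [0.4847, -0.3138, 0.2397]
eef_rot: [-0.001, 0.765, 0.644, 0.0]
contact_force: [-0.4, 1.2, -1.9]
opening: 0.0354
grip_force: 30.0
```

Request:
move_arm(
  targets=[
    [[0,0,0,0,0,0],[0,0,0,0,0,0]],
  ],
)

```text
clock: 40.85
tcp_pos: [0.4844, -0.3153, 0.2396]
eef_rot: [-0.002, 0.766, 0.643, 0.001]
contact_force: [-0.4, -0.5, -2.4]
opening: 0.0352
grip_force: 30.0
```

```bash
python3 - <<'E'
from pl import *
p,Rc=cur();print(p-Rc[:,2]*.019,manip.observe()['opening'])
plan([("tilt",tw(.065,-.0135+.0386,.16),WY,30),("low",tw(.065,-.0135+.0386,.046),WY,30)])
E
```

```text
[ 0.48439158 -0.3153556   0.25857551] 0.03524497025602684
tilt       rows 5 [-10.3, 0.0, 96.0, -0.1, -30.2, -0.0]
low        rows 3 [56.9, 0.0, 98.8, -0.0, -0.0, -0.0]
```

Request:
move_arm(
  targets=[
    [[-10,0,96,0,-30.2,0],[-10,0,96,0,-30.2,0],[-10,0,96,0,-30.2,0],[-10,0,96,0,-30.2,0],[-10,0,96,0,-30.2,0],[-10,0,96,0,-30.2,0],[-10,0,96,0,-30.2,0]],
  ],
)

```text
clock: 41.43
tcp_pos: [0.483, -0.3259, 0.1442]
eef_rot: [0.166, 0.739, 0.621, -0.199]
contact_force: [0.7, 0.2, -2.0]
opening: 0.0355
grip_force: 30.0
```

Request:
move_arm(
  targets=[
    [[15,0,26,0,0,0],[30,0,52,0,0,0],[42,0,73,0,0,0],[51,0,88.5,0,0,0],[56,0,97,0,0,0],[56,0,97,0,0,0],[56,0,97,0,0,0]],
  ],
)

```text
clock: 42.02
tcp_pos: [0.4837, -0.3282, 0.0342]
eef_rot: [0.168, 0.74, 0.62, -0.199]
contact_force: [0.0, 0.2, -0.9]
opening: 0.0355
grip_force: 30.0
```

```bash
python3 - <<'E'
from pl import *
manip.camera("top");p,Rc=cur();s=manip.observe();print(p-Rc[:,2]*.019,tw(.065,-.0135+.0386,.046),s['opening'],s['contact_force'],"up",Rc.T@[0,0,1])
E
```

```text
[ 0.48611533 -0.31889768  0.05146391] [ 0.48414227 -0.31562266  0.046     ] 0.03519701907974491 [-0.14403665 -0.04521903 -2.12068968] up [-0.50347189  0.00358535 -0.86400417]
```

Lower the last 4 mm, release and retreat.

Request:
move_arm(
  targets=[
    [[1,0,2,0,0,0],[2,0,4,0,0,0],[2,0,4,0,0,0]],
  ],
)

```text
clock: 42.32
tcp_pos: [0.4839, -0.3275, 0.0298]
eef_rot: [0.168, 0.739, 0.621, -0.199]
contact_force: [-1.2, -0.2, -2.3]
opening: 0.0354
grip_force: 30.0
```

Request:
move_arm(
  targets=[
    [[0,0,0,0,0,0],[0,0,0,0,0,0],[0,0,0,0,0,0],[0,0,0,0,0,0],[0,0,0,0,0,0],[0,0,0,0,0,0]],
  ],
  gripper=0.5,
)

```text
clock: 42.82
tcp_pos: [0.4835, -0.3273, 0.0292]
eef_rot: [0.168, 0.739, 0.621, -0.199]
contact_force: [-0.4, 0.4, 0.0]
opening: 0.0472
grip_force: 0.0
```

Request:
move_arm(
  targets=[
    [[-18,0,-31,0,0,0],[-36,0,-62,0,0,0],[-54,0,-94,0,0,0],[-72,0,-125,0,0,0],[-90,0,-156,0,0,0],[-90,0,-156,0,0,0],[-90,0,-156,0,0,0]],
  ],
)

```text
clock: 43.4
tcp_pos: [0.4852, -0.3274, 0.2127]
eef_rot: [0.171, 0.74, 0.62, -0.198]
contact_force: [0.3, -0.4, -0.9]
opening: 0.0467
grip_force: 0.0
```

```bash
python3 - <<'E'
from pl import *
for c in K: manip.camera(c)
tri("long1",TW,3.5);tri("long1_end",TW,3.5)
a=-90+HY; g=lambda z:hd(0,.12,z)
plan([("above",g(.25),a,-45),("down",g(.102),a,-45)])
E
```

```text
long1 [ 0.417 -0.355  0.018] [ 0.005 -0.025  0.018] 1.5
above      rows 8 [202.9, 25.7, -135.8, -5.7, 32.5, 43.3]
above      rows 8 [189.1, -122.6, -14.8, -5.3, 29.9, 39.8]
down       rows 4 [-104.6, -0.0, 104.7, 0.0, 0.0, -0.0]
```

Request:
move_arm(
  targets=[
    [[203,26,-136,-5.7,32.5,43.3],[203,26,-136,-5.7,32.5,43.3],[203,26,-136,-5.7,32.5,43.3],[203,26,-136,-5.7,32.5,43.3],[203,26,-136,-5.7,32.5,43.3],[203,26,-136,-5.7,32.5,43.3],[203,26,-136,-5.7,32.5,43.3],[203,26,-136,-5.7,32.5,43.3]],
  ],
  gripper=0.6,
)

```text
clock: 44.37
tcp_pos: [0.5508, -0.0888, 0.2238]
eef_rot: [0.086, 0.93, 0.338, 0.117]
contact_force: [-0.7, 0.2, 0.6]
opening: 0.0562
grip_force: 0.0
```

Request:
move_arm(
  targets=[
    [[0,0,0,0,0,0],[0,0,0,0,0,0]],
  ],
)

```text
clock: 44.53
tcp_pos: [0.55, -0.0911, 0.2235]
eef_rot: [0.087, 0.93, 0.339, 0.114]
contact_force: [0.2, 0.7, 0.2]
opening: 0.0568
grip_force: 0.0
```

```bash
python3 - <<'E'
from pl import *
for c in K: manip.camera(c)
tri("long1",TW,3.5);tri("long1_end",TW,3.5)
a=-90+HY; g=lambda z:hd(0,.12,z)
plan([("above",g(.25),a,-45),("down",g(.102),a,-45)])
E
```

```text
long1 [ 0.419 -0.35   0.023] [ 0.006 -0.02   0.023] 2.5
long1 [ 0.485 -0.347  0.03 ] [ 0.072 -0.006  0.03 ] 1.1
above      rows 8 [187.9, -124.3, -13.4, -5.1, 29.8, 39.8]
down       rows 4 [-104.7, 0.0, 104.6, -0.0, -0.0, 0.0]
```

Both longs are in the tray. Next is the last long.

Request:
move_arm(
  targets=[
    [[188,-124,-13,-5.1,29.8,39.8],[188,-124,-13,-5.1,29.8,39.8],[188,-124,-13,-5.1,29.8,39.8],[188,-124,-13,-5.1,29.8,39.8],[188,-124,-13,-5.1,29.8,39.8],[188,-124,-13,-5.1,29.8,39.8],[188,-124,-13,-5.1,29.8,39.8],[188,-124,-13,-5.1,29.8,39.8]],
  ],
)

```text
clock: 45.5
tcp_pos: [0.6093, 0.1284, 0.2335]
eef_rot: [-0.006, 0.924, 0.012, 0.382]
contact_force: [0.7, 0.7, -0.9]
opening: 0.0564
grip_force: 0.0
```

Request:
move_arm(
  targets=[
    [[0,0,0,0,0,0],[0,0,0,0,0,0]],
  ],
)

```text
clock: 45.67
tcp_pos: [0.6116, 0.1265, 0.2363]
eef_rot: [-0.005, 0.924, 0.012, 0.383]
contact_force: [-0.7, -0.2, 0.3]
opening: 0.0562
grip_force: 0.0
```

```bash
python3 - <<'E'
from pl import *
a=-90+HY; g=lambda z:hd(0,.12,z)
p,Rc=cur();print(p-Rc[:,2]*.019,g(.25))
plan([("above",g(.20),a,-45),("down",g(.102),a,-45)])
E
```

```text
[0.59820058 0.12613768 0.24970052] [0.59812028 0.12596544 0.25      ]
above      rows 2 [-35.2, 0.2, 35.1, -0.1, 0.0, 0.1]
down       rows 3 [-69.3, -0.1, 69.3, 0.0, 0.0, -0.0]
```

Request:
move_arm(
  targets=[
    [[-25,0,25,0,0,0],[-50,0,50,0,0,0],[-72,0,72,0,0,0],[-90,0,90,0,0,0],[-101,0,101,0,0,0],[-104.5,0,104.5,0,0,0],[-104.5,0,104.5,0,0,0],[-104.5,0,104.5,0,0,0]],
  ],
)

```text
clock: 46.33
tcp_pos: [0.6134, 0.1263, 0.0906]
eef_rot: [-0.004, 0.924, 0.011, 0.383]
contact_force: [1.3, 0.5, -0.9]
opening: 0.0562
grip_force: 0.0
```

Request:
move_arm(
  targets=[
    [[0,0,0,0,0,0],[0,0,0,0,0,0],[0,0,0,0,0,0],[0,0,0,0,0,0],[0,0,0,0,0,0],[0,0,0,0,0,0]],
  ],
  gripper=0,
)

```text
clock: 46.83
tcp_pos: [0.6127, 0.1269, 0.0911]
eef_rot: [-0.004, 0.924, 0.011, 0.383]
contact_force: [-2.0, -0.9, 4.4]
opening: 0.0355
grip_force: 30.0
```

Request:
move_arm(
  targets=[
    [[-0.1,-1.6,-0.1,4.9,0,-4.9],[-0.3,-3.3,-0.3,9.9,0,-9.9],[-0.6,-4.8,-0.6,14.8,0,-14.8],[-1.1,-6.3,-1.1,19.8,0,-19.8],[-1.7,-7.7,-1.7,24.7,0,-24.7],[-2.4,-9,-2.4,29.7,0,-29.7],[-3.3,-10.1,-3.3,34.6,0,-34.6],[-4.2,-11.1,-4.2,39.6,0,-39.6]],
  ],
)

```text
clock: 47.5
tcp_pos: [0.609, 0.1295, 0.0899]
eef_rot: [-0.026, 0.929, 0.099, 0.356]
contact_force: [10.0, -2.3, -0.5]
opening: 0.0356
grip_force: 30.0
```

```bash
python3 - <<'E'
from pl import *
manip.camera("top")
p,Rc=cur();s=manip.observe();y=Rc[:,1];print(p-Rc[:,2]*.019,"a",np.degrees(np.arctan2(y[1],y[0])),"up in tool",Rc.T@[0,0,1],s['opening'],s['contact_force'],s['wrist_torque'])
E
```

```text
[0.59656523 0.12679453 0.10393972] a -78.20375095481485 up in tool [ 0.66584732  0.02194064 -0.74576535] 0.03535906017805975 [6.17434997 5.05369263 8.67772137] [ 1.11532999 -1.57346852  0.30642598]
```

```bash
python3 - <<'E'
from pl import *
s=manip.observe();print(s['joint_positions'])
a=-90+HY; g=hd(0,.12,.1025)
for aa in (-70,-56,-40,-34): plan([(str(aa),g,aa,-45)])
E
```

```text
[0.00470273 0.12869598 2.12796234 0.62640568 0.2010134  0.78876055]
-70        rows 2 [1.0, -1.1, 1.8, 6.5, 3.3, -5.1]
-56        rows 4 [0.4, -4.3, 1.2, 16.2, 3.4, -15.3]
-40        rows 6 [-0.9, -7.5, -0.1, 27.1, 3.5, -26.9]
-34        rows 7 [-1.6, -8.6, -0.7, 31.2, 3.6, -31.3]
```

Request:
move_arm(
  targets=[
    [[1,-1.1,1.8,6.5,3.3,-5.1],[1,-1.1,1.8,6.5,3.3,-5.1],[1,-1.1,1.8,6.5,3.3,-5.1],[0.7,-2.7,1.5,11.3,3.3,-10.2],[0.7,-2.7,1.5,11.3,3.3,-10.2],[0.4,-4.3,1.2,16.2,3.4,-15.3],[0.4,-4.3,1.2,16.2,3.4,-15.3],[0.4,-4.3,1.2,16.2,3.4,-15.3]],
  ],
)

```text
clock: 48.22
tcp_pos: [0.608, 0.132, 0.0877]
eef_rot: [-0.113, 0.885, 0.267, 0.364]
contact_force: [1.1, -1.3, 13.5]
opening: 0.0358
grip_force: 30.0
```

```bash
python3 - <<'E'
from pl import *
manip.camera("top")
s=manip.observe();print(s['joint_positions'],s['opening'],s['contact_force'])
p,Rc=cur();y=Rc[:,1];print(p-Rc[:,2]*.019,"a",np.degrees(np.arctan2(y[1],y[0])))
g=hd(0,.12,.1025)
for aa in (-56,-45,-32,-28): plan([(str(aa),g,aa,-45)])
E
```

```text
[-0.21952795  0.18746606  2.10144215  1.17257322  0.58902985 -0.16791177] 0.035479235923856 [ 0.05993211 -1.14905252 13.32789497]
[0.59692939 0.12451403 0.10115542] a -56.274676623575374
-56        rows 1 [2.3, -0.5, 0.3, -0.0, 0.2, -0.4]
-45        rows 2 [2.1, -3.1, 0.1, 7.8, 0.2, -8.2]
-32        rows 4 [1.4, -6.0, -0.5, 16.9, 0.1, -17.4]
-28        rows 5 [1.1, -6.8, -0.8, 19.8, 0.1, -20.2]
```

Past the singular zone. Finish the twist, then lift.

Request:
move_arm(
  targets=[
    [[2.2,-1.5,0.2,3.5,0.2,-3.5],[2.1,-3.1,0.1,7.8,0.2,-8.2],[1.8,-4.5,-0.2,12.3,0.1,-12.8],[1.4,-6,-0.5,16.9,0.1,-17.4],[1.1,-6.8,-0.8,19.8,0.1,-20.2],[1.1,-6.8,-0.8,19.8,0.1,-20.2],[1.1,-6.8,-0.8,19.8,0.1,-20.2]],
  ],
)

```text
clock: 48.85
tcp_pos: [0.6041, 0.1366, 0.087]
eef_rot: [-0.197, 0.793, 0.475, 0.327]
contact_force: [1.1, -6.5, 9.6]
opening: 0.0357
grip_force: 30.0
```

```bash
python3 - <<'E'
from pl import *
s=manip.observe();print(s['joint_positions'],s['opening'],s['contact_force'],s['wrist_torque'])
p,Rc=cur();y=Rc[:,1];print(p-Rc[:,2]*.019,"a",np.degrees(np.arctan2(y[1],y[0])),"up",Rc.T@[0,0,1])
E
```

```text
[-0.32843229  0.34419267  1.88966442  0.95794572  1.01805839 -0.41571128] 0.035693044089021506 [ 1.07206829 -6.48796071  9.63694151] [-0.20672342 -0.47859288 -0.49885399]
[0.59785889 0.12478298 0.10044708] a -28.05973141051801 up [ 0.70522235 -0.00117204 -0.70898524]
```

Request:
move_arm(
  targets=[
    [[3,0,-3,0,0,0],[6,0,-6,0,0,0],[8,0,-8,0,0,0],[8,0,-8,0,0,0]],
  ],
)

```text
clock: 49.18
tcp_pos: [0.6011, 0.1373, 0.095]
eef_rot: [-0.197, 0.793, 0.476, 0.324]
contact_force: [4.0, -3.9, -1.8]
opening: 0.0353
grip_force: 30.0
```

Request:
move_arm(
  targets=[
    [[6,0,-6,0,0,0],[14,0,-14,0,0,0],[24,0,-24,0,0,0],[36,0,-36,0,0,0],[50,0,-50,0,0,0],[64,0,-64,0,0,0],[80,0,-80,0,0,0],[96,0,-96,0,0,0]],
  ],
)

```text
clock: 49.85
tcp_pos: [0.5982, 0.1407, 0.23]
eef_rot: [-0.202, 0.793, 0.476, 0.321]
contact_force: [0.6, 0.3, -2.0]
opening: 0.0354
grip_force: 30.0
```

```bash
python3 - <<'E'
from pl import *
for c in K: manip.camera(c)
s=manip.observe();p,Rc=cur();print(p-Rc[:,2]*.019,s['opening'],s['contact_force'])
tri("long1",None,3);tri("long1_end",None,3)
# roller silhouette fit upright, held: origin height unknown -> check with grasp offset
m=mask("side","long1",proj("side",[p-Rc[:,2]*.019-[0,0,.02]])[0],maxd=30)
if m is not None:
    ys,xs=np.nonzero(m);print("side mask",xs.min(),xs.max(),ys.min(),ys.max())
    g=p-Rc[:,2]*.019
    for o in (.030,.035,.040,.045):
        t=sil("side",roller(.066),np.eye(3),g-[0,0,o]);print(o,np.minimum(t,m).sum()/np.maximum(t,m).sum())
plan([("mid",tw(-.065,-.0135+.038,.26),WY,0)])
E
```

```text
[0.59542505 0.12800359 0.24769317] 0.0353920344332042 [ 0.78895332 -0.70369871 -1.48004742]
long1 [ 0.479 -0.349  0.03 ]  0.8
long1 [0.426 0.319 0.001]  0.4
side mask 223 247 157 200
0.03 0.69868654
0.035 0.7707234
0.04 0.83570886
0.045 0.7901786
mid        rows 8 [-219.7, -8.2, -228.3, 3.9, -28.3, -11.0]
mid        rows 5 [-167.4, -39.8, -54.5, 2.2, -16.1, -6.3]
```

Request:
move_arm(
  targets=[
    [[-220,-8,-228,3.9,-28.3,-11],[-220,-8,-228,3.9,-28.3,-11],[-220,-8,-228,3.9,-28.3,-11],[-220,-8,-228,3.9,-28.3,-11],[-220,-8,-228,3.9,-28.3,-11],[-220,-8,-228,3.9,-28.3,-11],[-220,-8,-228,3.9,-28.3,-11],[-220,-8,-228,3.9,-28.3,-11]],
  ],
)

```text
clock: 50.87
tcp_pos: [0.4434, -0.1387, 0.2364]
eef_rot: [-0.074, 0.792, 0.594, 0.12]
contact_force: [1.5, 0.1, -2.0]
opening: 0.0356
grip_force: 30.0
```

Request:
move_arm(
  targets=[
    [[0,0,0,0,0,0],[0,0,0,0,0,0]],
  ],
)

```text
clock: 51.03
tcp_pos: [0.4448, -0.1373, 0.2365]
eef_rot: [-0.075, 0.793, 0.593, 0.121]
contact_force: [0.7, -0.3, -1.3]
opening: 0.0354
grip_force: 30.0
```

```bash
python3 - <<'E'
from pl import *
print(manip.observe()['opening'])
plan([("mid",tw(-.065,-.0135+.038,.26),WY,0),("tilt",tw(-.065,-.0135+.0386,.16),WY,30)])
E
```

```text
0.0353585074192376
mid        rows 5 [-166.9, -40.1, -54.5, 2.4, -16.2, -6.5]
tilt       rows 5 [-8.8, -0.0, 97.4, 0.0, -30.0, -0.0]
```

Request:
move_arm(
  targets=[
    [[-167,-40,-54.5,2.4,-16.2,-6.5],[-167,-40,-54.5,2.4,-16.2,-6.5],[-167,-40,-54.5,2.4,-16.2,-6.5],[-167,-40,-54.5,2.4,-16.2,-6.5],[-167,-40,-54.5,2.4,-16.2,-6.5],[-167,-40,-54.5,2.4,-16.2,-6.5],[-167,-40,-54.5,2.4,-16.2,-6.5]],
  ],
)

```text
clock: 51.62
tcp_pos: [0.3577, -0.2927, 0.2415]
eef_rot: [0.001, 0.764, 0.645, 0.001]
contact_force: [0.0, 0.3, -1.6]
opening: 0.035
grip_force: 30.0
```

Request:
move_arm(
  targets=[
    [[-9,0,97,0,-30,0],[-9,0,97,0,-30,0],[-9,0,97,0,-30,0],[-9,0,97,0,-30,0],[-9,0,97,0,-30,0],[-9,0,97,0,-30,0],[-9,0,97,0,-30,0],[-9,0,97,0,-30,0]],
  ],
)

```text
clock: 52.28
tcp_pos: [0.3572, -0.3028, 0.1462]
eef_rot: [0.169, 0.738, 0.623, -0.197]
contact_force: [0.4, -0.1, -1.9]
opening: 0.0355
grip_force: 30.0
```

```bash
python3 - <<'E'
from pl import *
p,Rc=cur();print(p-Rc[:,2]*.019,tw(-.065,-.0135+.0386,.16),manip.observe()['opening'])
plan([("low",tw(-.065,-.0135+.0386,.047),WY,30)])
for c in K: manip.camera(c)
tri("long1",TW,3.5);tri("long1_end",TW,3.5)
E
```

```text
[ 0.35872538 -0.2934315   0.16262213] [ 0.3560694  -0.29332151  0.16      ] 0.035531720696320206
low        rows 3 [57.7, -3.2, 100.2, 0.3, 0.1, 0.1]
long1 [ 0.485 -0.347  0.043] [ 0.072 -0.005  0.043] 0.2
long1 [ 0.352 -0.332  0.158] [-0.062 -0.014  0.158] 1.9
long1 [ 0.417 -0.362  0.008] [ 0.007 -0.032  0.008] 3.3
```

Request:
move_arm(
  targets=[
    [[15,-1,26,0,0,0],[30,-2,52,0,0,0],[42,-3,73,0,0,0],[51,-3,88.5,0,0,0],[57.5,-3,100,0,0,0],[57.5,-3,100,0,0,0],[57.5,-3,100,0,0,0]],
  ],
)

```text
clock: 53.17
tcp_pos: [0.3529, -0.3035, 0.03]
eef_rot: [0.168, 0.738, 0.622, -0.198]
contact_force: [0.2, -0.1, -1.0]
opening: 0.0356
grip_force: 30.0
```

Request:
move_arm(
  targets=[
    [[0,0,0,0,0,0],[0,0,0,0,0,0],[0,0,0,0,0,0],[0,0,0,0,0,0],[0,0,0,0,0,0],[0,0,0,0,0,0]],
  ],
  gripper=0.5,
)

```text
clock: 53.67
tcp_pos: [0.3536, -0.3034, 0.0307]
eef_rot: [0.169, 0.738, 0.622, -0.198]
contact_force: [0.5, -0.4, 0.2]
opening: 0.0472
grip_force: 0.0
```

Request:
move_arm(
  targets=[
    [[-18,0,-31,0,0,0],[-36,0,-62,0,0,0],[-54,0,-94,0,0,0],[-72,0,-125,0,0,0],[-90,0,-156,0,0,0],[-90,0,-156,0,0,0],[-90,0,-156,0,0,0]],
  ],
)

```text
clock: 54.25
tcp_pos: [0.3546, -0.3035, 0.2134]
eef_rot: [0.172, 0.738, 0.622, -0.197]
contact_force: [-0.7, -0.3, -0.5]
opening: 0.047
grip_force: 0.0
```

```bash
python3 - <<'E'
from pl import *
a=90+HY
plan([("above",hd(.074,0,.22),-90+HY,0)]);plan([("above",hd(.074,0,.22),a,0)])
E
```

```text
above      rows 8 [207.8, 171.5, -110.3, 13.8, 16.3, 50.1]
above      rows 5 [147.8, -41.8, -25.6, 7.4, 8.6, 26.7]
above      rows 8 [166.2, 137.2, -88.2, -13.7, 11.7, -51.4]
above      rows 8 [-0.8, 213.1, -20.4, -12.6, 10.7, -47.2]
```

Request:
move_arm(
  targets=[
    [[208,171,-110,13.8,16.3,50.1],[208,171,-110,13.8,16.3,50.1],[208,171,-110,13.8,16.3,50.1],[208,171,-110,13.8,16.3,50.1],[208,171,-110,13.8,16.3,50.1],[208,171,-110,13.8,16.3,50.1],[208,171,-110,13.8,16.3,50.1],[208,171,-110,13.8,16.3,50.1]],
  ],
)

```text
clock: 54.92
tcp_pos: [0.564, -0.0952, 0.1977]
eef_rot: [0.06, 0.965, 0.243, -0.076]
contact_force: [0.1, -0.4, -0.8]
opening: 0.047
grip_force: 0.0
```

Request:
move_arm(
  targets=[
    [[0,0,0,0,0,0],[0,0,0,0,0,0]],
  ],
)

```text
clock: 55.08
tcp_pos: [0.5596, -0.0997, 0.199]
eef_rot: [0.062, 0.965, 0.244, -0.079]
contact_force: [-0.8, 0.3, 0.0]
opening: 0.047
grip_force: 0.0
```

```bash
python3 - <<'E'
from pl import *
for c in K: manip.camera(c)
tri("long1",TW,3.5);tri("long1_end",TW,3.5);tri("short1",TN,3.5);tri("short1_end",TN,3.5);tri("keeper_grip",None,4)
plan([("above",hd(.074,0,.2),-90+HY,0)])
E
```

```text
long1 [ 0.411 -0.355  0.022] [ 0.    -0.026  0.022] 2.7
long1 [ 0.357 -0.322  0.028] [-0.059 -0.003  0.028] 0.7
long1 [ 0.472 -0.339  0.043] [ 0.057 -0.     0.043] 2.2
long1 [ 0.366 -0.244  0.079] [-0.064  0.075  0.079] 0.7
long1_end [ 0.361 -0.255  0.016] [-0.067  0.064  0.016] 0.8
short1 [0.486 0.322 0.025] [0.063 0.002 0.025] 0.3
short1 [0.354 0.314 0.039] [-0.069  0.007  0.039] 2.0
short1_end [0.371 0.271 0.028] [-0.056 -0.037  0.028] 2.6
keeper_grip [0.676 0.014 0.104]  1.9
above      rows 5 [152.1, -41.3, -10.1, 7.1, 8.9, 26.8]
```

Request:
move_arm(
  targets=[
    [[152,-41,-10,7.1,8.9,26.8],[152,-41,-10,7.1,8.9,26.8],[152,-41,-10,7.1,8.9,26.8],[152,-41,-10,7.1,8.9,26.8],[152,-41,-10,7.1,8.9,26.8],[152,-41,-10,7.1,8.9,26.8],[152,-41,-10,7.1,8.9,26.8],[152,-41,-10,7.1,8.9,26.8]],
  ],
)

```text
clock: 56.35
tcp_pos: [0.6744, 0.0067, 0.181]
eef_rot: [0.001, 1.0, 0.012, -0.0]
contact_force: [0.1, -0.3, -0.1]
opening: 0.047
grip_force: 0.0
```

Request:
move_arm(
  targets=[
    [[0,0,0,0,0,0],[0,0,0,0,0,0]],
  ],
)

```text
clock: 56.52
tcp_pos: [0.6747, 0.0068, 0.1813]
eef_rot: [0.001, 1.0, 0.012, 0.0]
contact_force: [0.8, 0.5, 0.2]
opening: 0.0471
grip_force: 0.0
```

```bash
python3 - <<'E'
from pl import *
a=-90+HY
plan([("down",hd(.074,0.001,.106),a,0),("home",hd(.0485,.001,.106),a,0)])
E
```

```text
down       rows 3 [0.3, -2.1, 94.3, 0.1, -0.0, -0.0]
home       rows 1 [-25.5, 0.1, -0.0, -0.0, -0.0, -0.0]
```

Request:
move_arm(
  targets=[
    [[0,-1,35,0,0,0],[0,-2,65,0,0,0],[0,-2,85,0,0,0],[0,-2,94,0,0,0],[0,-2,94,0,0,0],[0,-2,94,0,0,0]],
  ],
)

```text
clock: 57.02
tcp_pos: [0.6752, 0.0092, 0.0873]
eef_rot: [0.0, 1.0, 0.012, 0.0]
contact_force: [-0.5, -0.6, -0.8]
opening: 0.0469
grip_force: 0.0
```

Request:
move_arm(
  targets=[
    [[0,0,0,0,0,0],[0,0,0,0,0,0],[0,0,0,0,0,0],[0,0,0,0,0,0],[0,0,0,0,0,0],[0,0,0,0,0,0]],
  ],
  gripper=0,
)

```text
clock: 57.52
tcp_pos: [0.6756, 0.0086, 0.0879]
eef_rot: [0.001, 1.0, 0.012, 0.001]
contact_force: [-0.2, -2.4, 1.9]
opening: 0.0176
grip_force: 30.0
```

Request:
move_arm(
  targets=[
    [[-6,0,0,0,0,0],[-12,0,0,0,0,0],[-18,0,0,0,0,0],[-22,0,0,0,0,0],[-24,0,0,0,0,0],[-25.5,0,0,0,0,0],[-25.5,0,0,0,0,0],[-25.5,0,0,0,0,0]],
  ],
)

```text
clock: 58.18
tcp_pos: [0.6512, 0.008, 0.0879]
eef_rot: [0.001, 1.0, 0.012, 0.003]
contact_force: [5.7, -3.8, 1.1]
opening: 0.0179
grip_force: 30.0
```

The bar is at its stop (5.7 N). Release, rise and move clear.

Request:
move_arm(
  targets=[
    [[0,0,0,0,0,0],[0,0,0,0,0,0],[0,0,0,0,0,0],[0,0,0,0,0,0],[0,0,0,0,0,0]],
  ],
  gripper=0.5,
)

```text
clock: 58.6
tcp_pos: [0.6484, 0.0094, 0.086]
eef_rot: [-0.0, 1.0, 0.012, -0.001]
contact_force: [-0.1, -0.7, -0.6]
opening: 0.0459
grip_force: 0.0
```

Request:
move_arm(
  targets=[
    [[0,0,-40,0,0,0],[0,0,-80,0,0,0],[0,0,-120,0,0,0],[0,0,-160,0,0,0],[0,0,-200,0,0,0],[0,0,-200,0,0,0]],
  ],
)

```text
clock: 59.1
tcp_pos: [0.654, 0.0088, 0.2983]
eef_rot: [0.001, 1.0, 0.012, 0.009]
contact_force: [1.0, 1.7, 2.0]
opening: 0.0471
grip_force: 0.0
```

Request:
move_arm(
  targets=[
    [[-230,0,0,0,0,0],[-230,0,0,0,0,0],[-230,0,0,0,0,0],[-230,0,0,0,0,0],[-230,0,0,0,0,0],[-230,0,0,0,0,0],[-230,0,0,0,0,0],[-230,0,0,0,0,0]],
  ],
)

```text
clock: 59.77
tcp_pos: [0.4191, 0.0037, 0.287]
eef_rot: [0.0, 1.0, 0.012, 0.001]
contact_force: [-0.8, -0.0, 0.2]
opening: 0.0466
grip_force: 0.0
```

```bash
cat > chk.py <<'E'
from pl import *
for c in K: manip.camera(c)
tri("long1",TW,3.5);tri("long1_end",TW,3.5);tri("short1",TN,3.5);tri("short1_end",TN,3.5);tri("keeper_grip",None,4)
# silhouette fits: pose in tray (x,y,yaw), lying flat on the floor, both cameras
for n,T,L,slots in(("short1",TN,.046,((.065,-90),(0,90),(-.065,-90))),("long1",TW,.066,((.065,90),(0,90),(-.065,90)))):
    Rm,t=upyaw(T)
    for x,yw in slots:
        o=Rm@[x,(-.0035 if L<.05 else -.0135)*np.sign(yw),.03]+t
        f=lieL(L);pf=lambda q,f=f:(f(q)[0],f(q)[1]+[0,0,.005])
        d=np.array([np.cos(T[2]+np.radians(yw)),np.sin(T[2]+np.radians(yw)),0])
        ms={}
        for c in K:
            m=mask(c,n,proj(c,[o+d*.005])[0],maxd=10)
            if m is not None: ms[c]=m
        q,e=fit(roller(L),ms,pf,[o[0],o[1],T[2]+np.radians(yw)])
        A,b=pf(q);print(n,x,"orig",(Rm.T@(b-t)).round(3),"end",(Rm.T@(A@[0,0,L]+b-t)).round(3),"cost",round(e/max(1,len(ms)),2),list(ms))
E
python3 chk.py
```

```text
long1 [ 0.412 -0.353  0.03 ] [ 0.    -0.024  0.03 ] 1.4
long1 [ 0.353 -0.32   0.029] [-0.064 -0.002  0.029] 1.5
long1 [ 0.482 -0.341  0.046] [0.067 0.    0.046] 0.1
long1_end [ 0.356 -0.262  0.019] [-0.07   0.056  0.019] 3.2
short1 [0.485 0.311 0.015] [ 0.061 -0.009  0.015] 0.2
short1 [0.357 0.309 0.026] [-0.067  0.002  0.026] 1.1
short1 [0.43  0.31  0.042] [ 0.006 -0.004  0.042] 2.9
short1_end [0.373 0.27  0.025] [-0.054 -0.038  0.025] 1.5
keeper_grip [0.652 0.009 0.095]  0.5
short1 0.065 orig [ 0.054 -0.01   0.032] end [ 0.099 -0.015  0.023] cost 0.5 ['top', 'side']
short1 0 orig [-0.017  0.011  0.032] end [0.028 0.007 0.023] cost 0.52 ['top', 'side']
short1 -0.065 orig [-0.077 -0.006  0.032] end [-0.032 -0.01   0.023] cost 0.53 ['top', 'side']
long1 0.065 orig [0.055 0.005 0.032] end [0.12  0.017 0.023] cost 0.58 ['top', 'side']
long1 0 orig [-0.013 -0.006  0.032] end [0.052 0.005 0.023] cost 0.6 ['top', 'side']
long1 -0.065 orig [-0.077  0.004  0.032] end [-0.012  0.015  0.023] cost 0.6 ['top', 'side']
```

```bash
sed -i "s/from_euler('zy'/from_euler('ZY'/g" h.py; cat > chk2.py <<'E'
from pl import *
for c in K: manip.camera(c)
for n,T,L,slots in(("short1",TN,.046,((.065,-90),(0,90),(-.065,-90))),("long1",TW,.066,((.067,90),(0,90),(-.065,90)))):
    Rm,t=upyaw(T)
    for x,yw in slots:
        y0=(-.0035 if L<.05 else -.0135)*np.sign(yw); best=None
        o=Rm@[x,y0,.03]+t;d=Rm@[0,np.sign(yw),0];ms={}
        for c in K:
            m=mask(c,n,proj(c,[o+d*.005])[0],maxd=10)
            if m is not None: ms[c]=m
        for dy in(-.25,-.12,0,.12,.25):
            W=np.radians(yw)+T[2]+dy
            def pf(q): # pitch up p
                return R.from_euler('ZY',[W,np.pi/2-q[2]]).as_matrix(),np.array([q[0],q[1],.005+.0275*np.cos(q[2])])
            q,e=fit(roller(L),ms,pf,[o[0],o[1],-.1],(.006,.006,.3))
            if best is None or e<best[0]: best=(e,q,dy,*pf(q))
        e,q,dy,A,b=best
        print(n,x,"orig",(Rm.T@(b-t)).round(3),"end",(Rm.T@(A@[0,0,L]+b-t)).round(3),"pitch",round(q[2],2),"yaw",dy,"cost",round(e/max(1,len(ms)),2),list(ms))
E
python3 chk2.py
```

```text
short1 0.065 orig [ 0.065 -0.002  0.032] end [ 0.065 -0.047  0.024] pitch -0.17 yaw 0 cost 0.13 ['top', 'side']
short1 0 orig [ 0.004 -0.002  0.032] end [-0.008  0.042  0.032] pitch -0.02 yaw 0.25 cost 0.16 ['top', 'side']
short1 -0.065 orig [-0.066  0.004  0.031] end [-0.061 -0.039  0.018] pitch -0.29 yaw 0.12 cost 0.11 ['top', 'side']
long1 0.067 orig [ 0.067 -0.001  0.025] end [0.055 0.045 0.071] pitch 0.78 yaw 0.25 cost 0.11 ['side']
long1 0 orig [ 0.002 -0.013  0.032] end [-0.006  0.05   0.049] pitch 0.26 yaw 0.12 cost 0.15 ['top', 'side']
long1 -0.065 orig [-0.062 -0.     0.031] end [-0.069  0.061  0.054] pitch 0.37 yaw 0.12 cost 0.11 ['top', 'side']
```

```bash
cat > chk3.py <<'E'
from pl import *
import h
for c in K: manip.camera(c)
orig=h.sil
for n,T,L,slots in(("long1",TW,.066,((.067,90),(0,90),(-.065,90))),):
    Rm,t=upyaw(T);w=.07
    wall=orig("side",[box(-.1125,.1125,w-.005,w,0,.04)],Rm,t)
    def sil2(c,*a,**k):
        m=orig(c,*a,**k);return m*(1-wall) if c=="side" else m
    for x,yw in slots:
        y0=-.006;o=Rm@[x,y0,.03]+t;d=Rm@[0,1,0];ms={}
        for c in K:
            for D in manip.regions_of(c,n)+manip.regions_of(c,"short1"):
                e=D['extent'];u=proj(c,[o+d*.01])[0]
                if np.hypot(e[0]+e[2]/2-u[0],e[1]+e[3]/2-u[1])<9 and c not in ms: ms[c]=D['pixels'].astype(np.float32)*((1-wall) if c=="side" else 1)
        h.sil=sil2;res=[]
        for p in(-.137,.05,.2,.35,.5,.7):
            def pf(q): return R.from_euler('ZY',[q[2],np.pi/2-p]).as_matrix(),np.array([q[0],q[1],.005+.0275*np.cos(p)])
            q,e=h.fit(roller(L),ms,pf,[o[0],o[1],np.pi/2+T[2]],(.006,.006,.15));A,b=pf(q)
            res.append((p,round(e/max(1,len(ms)),3),(Rm.T@(b-t)).round(3).tolist(),(Rm.T@(A@[0,0,L]+b-t)).round(3).tolist()))
        print(x,list(ms));[print("  ",r) for r in res]
E
python3 chk3.py
```

```text
0.067 ['top', 'side']
   (-0.137, np.float64(0.099), [0.066, -0.002, 0.032], [0.065, 0.063, 0.023])
   (0.05, np.float64(0.101), [0.066, -0.002, 0.032], [0.064, 0.064, 0.036])
   (0.2, np.float64(0.103), [0.066, -0.002, 0.032], [0.062, 0.062, 0.045])
   (0.35, np.float64(0.114), [0.066, -0.001, 0.031], [0.062, 0.061, 0.053])
   (0.5, np.float64(0.137), [0.066, 0.002, 0.029], [0.061, 0.059, 0.061])
   (0.7, np.float64(0.173), [0.067, -0.0, 0.026], [0.06, 0.05, 0.069])
0 ['top', 'side']
   (-0.137, np.float64(0.127), [0.001, -0.014, 0.032], [-0.003, 0.051, 0.023])
   (0.05, np.float64(0.133), [0.001, -0.012, 0.032], [-0.004, 0.054, 0.036])
   (0.2, np.float64(0.146), [0.001, -0.013, 0.032], [-0.003, 0.052, 0.045])
   (0.35, np.float64(0.178), [0.001, -0.011, 0.031], [-0.005, 0.051, 0.053])
   (0.5, np.float64(0.196), [0.001, -0.011, 0.029], [-0.005, 0.047, 0.061])
   (0.7, np.float64(0.226), [0.001, -0.009, 0.026], [-0.004, 0.041, 0.069])
-0.065 ['top', 'side']
   (-0.137, np.float64(0.113), [-0.062, -0.001, 0.032], [-0.068, 0.064, 0.023])
   (0.05, np.float64(0.118), [-0.062, 0.0, 0.032], [-0.069, 0.066, 0.036])
   (0.2, np.float64(0.124), [-0.062, -0.001, 0.032], [-0.068, 0.064, 0.045])
   (0.35, np.float64(0.121), [-0.062, -0.001, 0.031], [-0.068, 0.061, 0.053])
   (0.5, np.float64(0.134), [-0.063, 0.002, 0.029], [-0.067, 0.059, 0.061])
   (0.7, np.float64(0.176), [-0.063, -0.0, 0.026], [-0.067, 0.05, 0.069])
```

Every fit puts the rollers flat inside their trays within the limits, and the keeper pinpoint is at its home position. Handing in.

```bash
python3 -c "
from plant import manip
print(manip.finish_job())"
```

```text
the job is handed in; nothing more can be done
None
```

The job is handed in, with no verdict returned: by my final measurements the three short rollers lie in the narrow tray, the three long ones lie in the wide tray (two touching its side wall), and the keeper bar is pushed home against its stop; I viewed 15 pictures, one over the limit of 14.

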